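Level the marking bed and load the cabinet locks all one hand

TASK

Get the marking machine ready to mark a batch of cabinet locks as right-hand ones: turn the knob of its tilting bed until the bed is level (the bubble stands between the two lines of the spirit level), and lay every lock flat down into a nest of its own, bolt in the notch. Some locks lie mirrored and will not fit, so turn those over first. When the bed is level and all locks are in, push the bed fully home under the marking head, and leave the pliers where they lie.

Things in the scene. Friction and masses are not known exactly. Their poses are not given: they have to be found in the camera images.
- marking_machine: bench-top marking machine, fixed: grey base 400 x 360 mm and 34 mm high with two rails, white column and marking head at the far end. x points away from the operator into the machine, y to the left, z up; the origin lies on the bench. Its top is 300 mm, the head's underside 165 mm and the stylus tip 128 mm above the bench; the head's front is 185 mm beyond the middle of the drawn-out bed
- bed_slide (a joint): slide of the carriage that bears the bed, along the machine's x: 0 m drawn out towards the operator (as it starts), 0.18 m fully home under the marking head. About 5 N of friction, stays where it is left; the bed, nests and knob travel with it
- pull_bar (a point): middle of the steel bar on the front of the carriage, 130 mm long along the machine's y, 11 mm thick, 35 mm in front of the carriage's edge, about 52 mm above the bench; push or pull it along the machine's x
- tilt_knob (a joint): angle of the knob on the jack screw, in rad, growing as the knob is turned CLOCKWISE seen from above; 0 when the bed is level, several rad below 0 at the start (screw run down). 0.15 Nm of friction, stays where it is left; can turn from -8 to +8
- knob_grip (a point): on the axis of the knob, 15 mm above its underside and 11 mm below its top: a round black knob of 38 mm diameter with a vertical axis at the right (-y) end of the bed, at 113 mm above the bench; it does not rise or sink as it turns
- bed (a joint): tilt of the bed about its hinge at the left (+y) edge, in rad: 0 level, below 0 when the right end hangs low. The screw couples it to the knob: 0.008 rad of tilt per rad of knob (about 1 rad of knob clockwise raises the right end by 2.6 mm)
- bubble (a joint): place of the bubble in the yellow-green spirit level at the front right of the bed, in m: 0 in the middle, growing towards the right (-y) end; the bubble goes to the high side, 0.25 m per rad of tilt, and stands between the two black lines when the bed is level
- nest_1 (a point): first (leftmost) of four like nests on the bed. Point on its floor; a seated lock's origin is 10 mm above it. Axes: the machine's (x away from the operator, y left, z up), tilting with the bed. A seated lock's bolt points to -y, its forend runs along x with the bolt at the far (+x) end; that is the lock's x to -y, y to +x, z up
- nest_2 (a point): second nest, 64 mm right of nest_1 (the row runs along the machine's y). Ribs 8 mm high leave 2 mm clearance: back rib at y +22..+29 (x -22..+22), front rib at y -22..-29 (x -48..+48) with a notch at x +6..+26 for the bolt, end stops for the forend beyond x +-42 (y -15..-22). Nothing stands beside the ends of the case
- nest_3 (a point): third nest, like nest_1, 64 mm right of nest_2. The nest floor is 88 mm above the bench when the bed is level; the bed reaches 63 mm to either side of the nests' middle along x
- nest_4 (a point): fourth nest, like nest_1, 64 mm right of nest_3; the knob stands 68 mm right of it and 28 mm farther in, its top 36 mm over the nest's floor
- lock_1: cabinet lock, steel case, brass forend and bolt, 0.18 kg (all four locks are alike; any may be absent, either face may be up). Origin: middle of the case, 10 mm above the bench when lying. Axes: x the way the bolt points, y along the forend to its bolt end, z out of the face that must be on top in the nest. Grip it across the 58 mm between the case's ends (y)
- lock_2: cabinet lock like lock_1. Sizes in mm in its axes: case x -20..+16, y -29..+29, z -10..+10; forend plate x +16..+20, y -40..+40, z -10..+10; bolt x to +31, y +9..+23, z -6..+6; black keyhole in both faces at y -14. It stands stably on its back edge, bolt up
- lock_3: cabinet lock like lock_1. The two faces look alike. Right hand up: seen from above with the bolt pointing away from you, the bolt is at the LEFT end of the forend. If it is at the right end the lock is mirrored and must be turned over
- lock_4: cabinet lock like lock_1. Room to turn locks over: the bench round x 0.44, y 0.20 m starts free. Fixed things near it: the chip reader beyond it (front at x 0.59, y 0.12 to 0.37, 200 mm high), the key machine at the left (side at y 0.55 m, 210 mm high, its lamp and guard beyond x 0.55 up to 380 mm), the marking machine at the right
- pliers: blue-handled pliers 168 mm long lying on the bench, to be left alone; origin under the middle

How it is judged:
By the outcome, as a careful person would: the job done as asked, in the order asked, and still so for the second after the job is handed in, with the robot touching nothing.
Of lock_1, lock_2, lock_3, lock_4 only 3 to 4 are there at a start; the rules pass over those that are not, and their reading is None.
At some moment in a run one of lock_1, lock_2, lock_3, lock_4 may be knocked a few centimetres aside while the robot is not near it.
Once in a run the grip may slacken for a moment while it holds something.
It also fails if it takes over 210 s, if anything falls off the work surface, if the arm or the gripper's body presses on something with over 40 N, if the wrist force passes 120 N, or if a joint passes its speed limit or range.

ROBOT

A 6-joint arm with a two-finger parallel gripper is mounted at the origin on a cart in front of the work surface, level with it; the furniture and walls round the work are solid. World frame = base frame: x ahead of the robot, y to its left, z up, the work surface at z = 0. Lengths are in m, angles in rad, forces in N, time in s.
With the tool pointing down it reaches from about 0.425 to 0.95 m from the base axis. Payload 14.7 kg.
Tool frame: the origin (TCP) lies at the very end of the fingers, on their centre line; the grasp point (between the pads) lies 19 mm behind it; z points along the fingers, y is the line along which they close (so a half turn about z gives the same grasp; the last joint's range is limited). The gripper opens to 85 mm and grips with 20 to 120 N. Pads are 22 mm wide; open, the fingers measure 114 mm over their backs; the gripper's body (76 mm by 85 mm) begins 54 mm behind the grasp point. The pads swing forward as they close: fully open they stand 13 mm farther back than shut.
Start: joints at [-1.179, 0.48, 1.596, -0, 1.065, -0.047], TCP at [0.276, -0.588, 0.231] pointing down, gripper open.
Joint ranges: [-2.75, 2.75], [-0.82, 2.05], [0.23, 2.67], [-1.56, 4.7], [0.09, 2.69], [-2.92, 2.92]. Speed limits (rad/s): [1.89, 1.89, 2.39, 3.01, 3.01, 3.01].

INTERFACE

Orientations are given as a rotation vector (axis times angle).
In Python, from cell import * gives the robot as it stands. The module is installed in compiled form; this text tells all that it offers.
- The arm moves only by the tool apply_moves, never from a script. Its argument "targets" is a list of rows, each a list of 7 numbers: the shift along the world's x, y, z in mm, then the turn, a rotation vector about the world's x, y, z in degrees, then the gripper's target within -1 to 1 (fully open at 1, half-way at 0, shut at -1). In form: [[x, y, z, wx, wy, wz, fingers], ...]. A call has 1 to 5 rows; each row shifts and turns the commanded pose from where the row before left it; what a row does not reach is not made up. A row lasts 1/8 s, in which the tool goes at most 62.5 mm and 10.7 degrees, less where a joint would pass 70% of its speed; a pose out of reach is approached as far as the arm can. A call with a gripper value outside its range is refused whole. The fingers move at their own pace and stop on an object; "force" is the grip in N (left out, the last holds). Time passes only in rows, so rows that do not move let the fingers close. It gives the time, the measured TCP pose, the force, the opening and the grip force at its end, in the units of the state.
- get_obs(): the state, without advancing time (a new reading comes with each control period).
- camera(name): name is "scene" or "top" or "wrist"; returns a dict with "pixels" (480x640x3 uint8, blue, green, red), "fx", "fy", "cx", "cy" (pixels), "dist" ([k1, k2, p1, p2, k3] as OpenCV has them; the pictures are not rectified), "R" (3x3) and "t" (3): a world point X has camera coordinates R X + t; the wrist camera has in their place "mount" (4x4, takes a point from camera to tool coordinates, whose origin is the TCP and whose axes are the flange's). Camera axes: x right, y down, z forward; pixel columns grow to the right and rows downward; lengths in m; the calibration is good to about 2 mm. A picture is of the moment at which its call begins: read the wrist's pose just before it. There is no depth.
- sign_off(): hands the job in; it is judged then, once.
Trained networks look in the newest picture that a camera, given by its name, has taken for a name from the list of things; names that differ only in an ending like _2 or _b are one class to them, and where a whole thing is asked for, a point or a joint stands for the part that bears it (a point fixed in the world has none). Each returns a list of dicts, best first, with "conf" (0 to 1); they miss things now and then, are a little off and sometimes report something else, mostly with a low value. They report only what shows in the picture. A call takes as long as a camera call.
- search_frame(camera, target): "at" ([x, y, z] in m, in the coordinates of the camera as it stood for that picture, good to about 4 mm: the middle of the surface that is visible of it).
- pinpoint(camera, target): "at" ([x, y, z] in m, in the coordinates of the camera as it stood for that picture, good to about 4 mm: a listed point, or the origin of a listed thing).
The state is a dict: "time": time; "joints": joint angles; "qd": joint speeds; "effort": joint torques, N m; "tcp_pos": TCP position; "orientation": TCP orientation; "force": force on the tool from outside, world axes, zero at the start; "torque": the same for the moment, N m; "opening": opening from 0.0 (shut) to 1.0 (fully open); "gripper_force": force on a finger pad.
Only numpy, scipy, OpenCV 4.12 (cv2) and the standard library are available. Lean on these libraries where they do the work, as an engineer would, in place of code of your own. Each camera call takes 0.05 s, during which the arm holds its last target. There are 200 camera calls.

## Working session

There is one attempt and no reset: what is moved stays moved. The work goes in short steps, Python scripts to look and compute and a tool call to move; the robot and the scene stay as the last step left them, time stands still between calls to the robot, and variables do not carry over. Pictures are saved under pics/ and viewed, at most 14 in all, crops included, and the job is handed in when it is done.

Besides the shell and the picture viewer there is one more tool, called as name(argument=value, ...) on one line, values as JSON. apply_moves: Moves the arm, as the interface text tells. Its arguments: {"type":"object","properties":{"targets":{"type":"array"},"force":{"type":"number"}},"required":["targets"]}

```bash
mkdir -p pics
cat > h.py <<'E'
from cell import *
import numpy as np, cv2
from scipy.spatial.transform import Rotation as Rn
def cam2world(c,p,obs=None):
    p=np.array(p)
    if 'mount' in c:
        q=np.array(c['mount'])@np.r_[p,1]
        return Rn.from_rotvec(obs['orientation']).as_matrix()@q[:3]+obs['tcp_pos']
    return np.array(c['R']).T@(p-np.array(c['t']))
def look(n,save=None):
    o=get_obs(); c=camera(n)
    if save: cv2.imwrite('pics/'+save,np.array(c['pixels']))
    return o,c
def find(n,o,c,t,f=pinpoint,mc=0.2):
    return [(round(d['conf'],2),np.round(cam2world(c,d['at'],o),3).tolist()) for d in f(n,t) if d['conf']>mc]
def px2w(c,uv,z,o=None):
    K=np.array([[c['fx'],0,c['cx']],[0,c['fy'],c['cy']],[0,0,1]])
    q=cv2.undistortPoints(np.array([[uv]],float),K,np.array(c['dist'],float))[0,0]
    a=cam2world(c,[0,0,0],o);b=cam2world(c,[q[0],q[1],1],o);d=b-a
    return a+d*(z-a[2])/d[2]
E
python3 - <<'E'
from h import *
for n in ['scene','top']:
    o,c=look(n,n+'0.png')
    print(n,cam2world(c,[0,0,0]))
    for t in ['marking_machine','pull_bar','knob_grip','nest_1','nest_2','nest_3','nest_4','lock_1','pliers']:
        print(t,find(n,o,c,t))
E
```

```text
scene [-3.06173842e-04  9.68635611e-01  8.32818017e-01]
marking_machine [(0.93, [0.638, -0.223, -0.004])]
pull_bar [(0.66, [0.418, -0.249, 0.05])]
knob_grip [(0.42, [0.552, -0.378, 0.112])]
nest_1 [(0.92, [0.508, -0.117, 0.08]), (0.83, [0.518, -0.314, 0.08]), (0.8, [0.515, -0.185, 0.084]), (0.64, [0.519, -0.252, 0.079])]
nest_2 [(0.92, [0.508, -0.117, 0.08]), (0.83, [0.518, -0.314, 0.08]), (0.8, [0.515, -0.185, 0.084]), (0.64, [0.519, -0.252, 0.079])]
nest_3 [(0.92, [0.508, -0.117, 0.08]), (0.83, [0.518, -0.314, 0.08]), (0.8, [0.515, -0.185, 0.084]), (0.64, [0.519, -0.252, 0.079])]
nest_4 [(0.92, [0.508, -0.117, 0.08]), (0.83, [0.518, -0.314, 0.08]), (0.8, [0.515, -0.185, 0.084]), (0.64, [0.519, -0.252, 0.079])]
lock_1 [(0.93, [0.433, 0.069, 0.008]), (0.85, [0.523, 0.376, 0.01]), (0.83, [0.538, 0.029, 0.007])]
pliers [(0.61, [0.66, 0.046, -0.0])]
top [ 0.4117616  -0.01949818  1.10833887]
marking_machine [(0.89, [0.636, -0.223, 0.002])]
pull_bar [(0.57, [0.415, -0.241, 0.053])]
knob_grip [(0.87, [0.553, -0.38, 0.114])]
nest_1 [(0.82, [0.514, -0.182, 0.086]), (0.7, [0.519, -0.248, 0.085]), (0.68, [0.52, -0.316, 0.081]), (0.6, [0.509, -0.122, 0.086])]
nest_2 [(0.82, [0.514, -0.182, 0.086]), (0.7, [0.519, -0.248, 0.085]), (0.68, [0.52, -0.316, 0.081]), (0.6, [0.509, -0.122, 0.086])]
nest_3 [(0.82, [0.514, -0.182, 0.086]), (0.7, [0.519, -0.248, 0.085]), (0.68, [0.52, -0.316, 0.081]), (0.6, [0.509, -0.122, 0.086])]
nest_4 [(0.82, [0.514, -0.182, 0.086]), (0.7, [0.519, -0.248, 0.085]), (0.68, [0.52, -0.316, 0.081]), (0.6, [0.509, -0.122, 0.086])]
lock_1 [(0.81, [0.521, 0.379, 0.007]), (0.7, [0.536, 0.035, 0.01]), (0.64, [0.425, 0.072, 0.011])]
pliers [(0.88, [0.651, 0.043, 0.0]), (0.52, [0.511, -0.182, 0.088])]
```

View pics/top0.png

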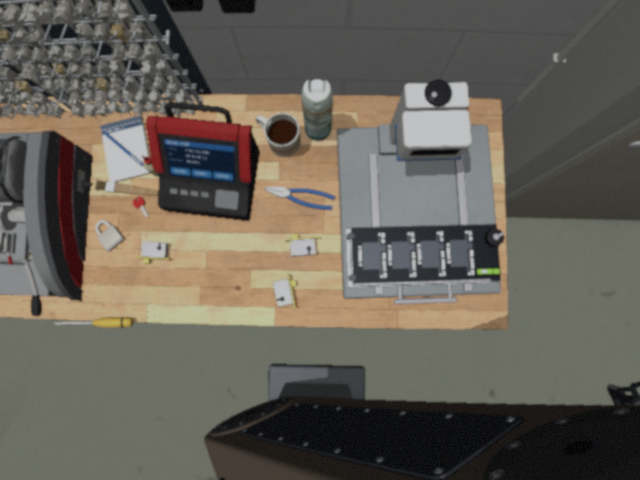

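View pics/scene0.png

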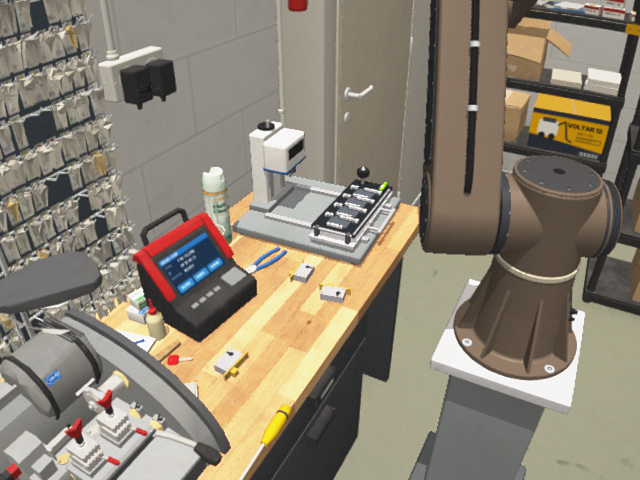

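The top view shows three locks, at pixels (155,250), (303,247) and (284,293). The knob is at (495,238), the spirit level at (487,271) and the pliers at (300,197). I'll enlarge the locks and check the tool axes.

Run:
```python
from h import *
im=cv2.imread('pics/top0.png')
cr=[cv2.resize(im[y-22:y+22,x-28:x+28],None,fx=4.6,fy=4.6,interpolation=cv2.INTER_CUBIC) for x,y in [(155,250),(300,247),(284,293)]]
cv2.imwrite('pics/locks.png',np.hstack(cr))
o=get_obs();print(Rn.from_rotvec(o['orientation']).as_matrix().round(3),o['time'],o['tcp_pos'],o['opening'])
c=camera('wrist');print(np.round(c['mount'],3),c['fx'])
```

```text
[[ 0.905  0.425  0.   ]
 [ 0.425 -0.905 -0.   ]
 [-0.     0.    -1.   ]] 1.0 [ 0.27615287 -0.58842358  0.23130612] 0.995534994626083
[[-0.    -0.958 -0.287  0.073]
 [ 1.    -0.     0.    -0.001]
 [-0.    -0.287  0.958 -0.143]
 [ 0.     0.     0.     1.   ]] 345.06081780669825
```

View pics/locks.png

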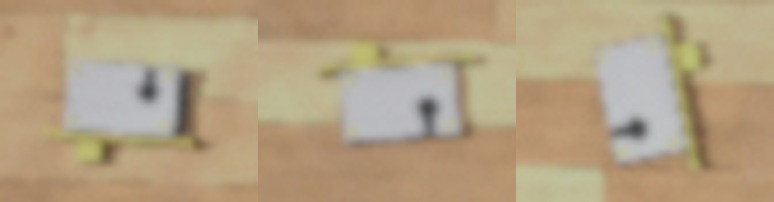

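A at (0.43,0.07) and B at (0.537,0.032) are right-hand up. C at (0.522,0.378) is mirrored, with its bolt at the right end when seen pointing away. The knob comes first.

apply_moves(targets=[[46, 35, 5, 0, 0, 10, 1], [46, 35, 0, 0, 0, 10, 1], [46, 35, 0, 0, 0, 10, 1], [46, 35, 0, 0, 0, 10, 1], [46, 35, 0, 0, 0, 10, 1]], force=60)

```text
time: 1.68
tcp_pos: [0.5076, -0.4122, 0.2364]
orientation: [2.484, 1.922, 0.0]
force: [0.4, -0.5, -0.5]
opening: 0.999
gripper_force: 0.0
```

apply_moves(targets=[[46, 34, 0, 0, 0, 10, 0.4], [0, 0, 0, 0, 0, 10, 0.4], [0, 0, 0, 0, 0, 10, 0.4], [0, 0, 0, 0, 0, 10, 0.4], [0, 0, 0, 0, 0, 0, 0.4]])

```text
time: 2.3
tcp_pos: [0.5522, -0.3793, 0.2362]
orientation: [-1.686, -2.651, 0.0]
force: [0.3, -0.3, -0.4]
opening: 0.698
gripper_force: 0.0
```

Run:
```python
from h import *
o,c=look('wrist','w1.png')
print(o['time'],o['tcp_pos'],o['joints'],Rn.from_rotvec(o['orientation']).as_matrix()[:,0],o['opening'])
for t in ['knob_grip','nest_1','bubble']: print(t,find('wrist',o,c,t))
print(find('wrist',o,c,'bubble',search_frame))
```

```text
2.3 [ 0.55219558 -0.37933224  0.23624299] [-6.47150083e-01  5.04131492e-01  1.54133958e+00 -1.86755134e-05
  1.09622614e+00 -1.08522407e+00] [-4.24203840e-01  9.05566726e-01  8.47250163e-05] 0.6976441627018486
knob_grip []
nest_1 [(0.73, [0.517, -0.314, 0.082]), (0.6, [0.511, -0.252, 0.085])]Traceback (most recent call last):
  File "<stdin>", line 4, in <module>
  File "h.py", line 15, in find
    return [(round(d['conf'],2),np.round(cam2world(c,d['at'],o),3).tolist()) for d in f(n,t) if d['conf']>mc]
                                                                                      ~^^^^^
ValueError: it knows: knob_grip, lock, marking_machine, nest, pliers, pull_bar
```

View pics/w1.png

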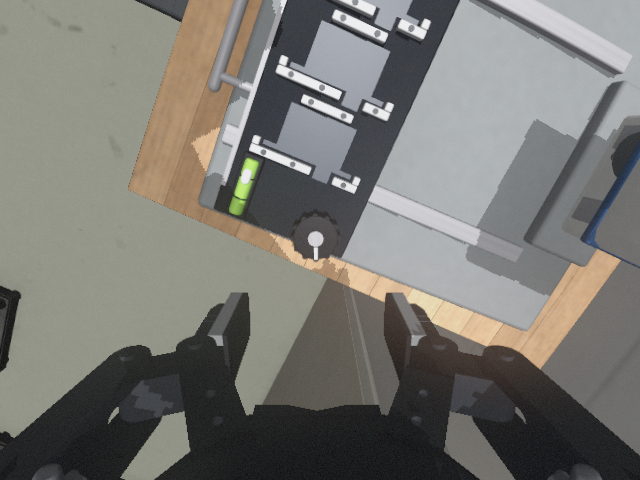

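The knob top is at pixel (316,240). The vial runs from (254,158) to (237,213), with the bubble near its left end at (247,175).

Run:
```python
from h import *
o,c=look('wrist')
for uv,z in [((316,240),.124),((316,240),.115),((254,158),.1),((237,213),.1),((247,175),.1)]: print(uv,px2w(c,uv,z,o))
im=np.array(c['pixels'])[145:270,200:350]
cv2.imwrite('pics/lev1.png',cv2.resize(im,None,fx=5,fy=4.7,interpolation=cv2.INTER_CUBIC))
```

```text
(316, 240) [ 0.55194754 -0.38099413  0.124     ]
(316, 240) [ 0.55304281 -0.38339557  0.115     ]
(254, 158) [ 0.48187036 -0.34666969  0.1       ]
(237, 213) [ 0.48575427 -0.39379677  0.1       ]
(247, 175) [ 0.48177658 -0.36138886  0.1       ]
```

View pics/lev1.png

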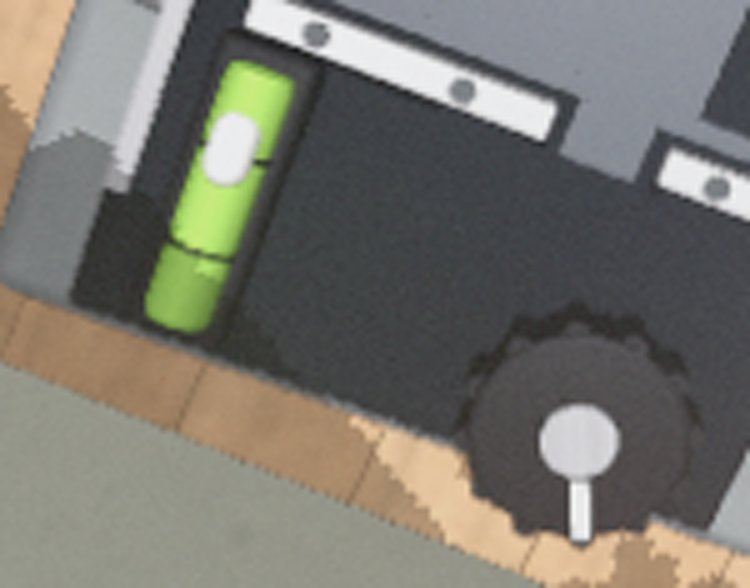

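apply_moves(targets=[[0, -2, -15, 0, 0, 10, 0.4], [0, 0, -15, 0, 0, 10, 0.4], [0, 0, -15, 0, 0, 10, 0.4], [0, 0, -15, 0, 0, 10, 0.4], [0, 0, -15, 0, 0, 10, 0.4]])

```text
time: 3.12
tcp_pos: [0.5521, -0.3815, 0.1608]
orientation: [0.401, 3.116, -0.0]
force: [-0.3, 0.4, -0.3]
opening: 0.701
gripper_force: 0.0
```

apply_moves(targets=[[0, 0, -20, 0, 0, 10, 0.4], [0, 0, -22, 0, 0, 10, 0.4], [0, 0, -22, 0, 0, 10, 0.4], [0, 0, 0, 0, 0, 0, -1], [0, 0, 0, 0, 0, 0, -1]])

```text
time: 3.75
tcp_pos: [0.5514, -0.3801, 0.0972]
orientation: [0.404, -3.114, -0.004]
force: [-0.3, 7.4, -12.7]
opening: 0.422
gripper_force: 61.6
```

apply_moves(targets=[[0, 0, 0, 0, 0, 0, -1], [0, 0, 0, 0, 0, 0, -1], [0, 0, 0, 0, 0, 0, -1]])

```text
time: 4.12
tcp_pos: [0.5514, -0.3801, 0.0972]
orientation: [0.404, -3.114, -0.004]
force: [0.5, 5.9, -12.5]
opening: 0.419
gripper_force: 61.7
```

apply_moves(targets=[[0, 0, 0, 0, 0, -10, -1], [0, 0, 0, 0, 0, -10, -1], [0, 0, 0, 0, 0, -10, -1], [0, 0, 0, 0, 0, -10, -1], [0, 0, 0, 0, 0, -10, -1]])

```text
time: 4.75
tcp_pos: [0.5514, -0.38, 0.0972]
orientation: [-0.958, -2.989, -0.002]
force: [0.2, 8.1, -12.0]
opening: 0.428
gripper_force: 61.7
```

apply_moves(targets=[[0, 0, 0, 0, 0, -10, -1], [0, 0, 0, 0, 0, -10, -1], [0, 0, 0, 0, 0, -10, -1], [0, 0, 0, 0, 0, -10, -1], [0, 0, 0, 0, 0, -10, -1]])

```text
time: 5.38
tcp_pos: [0.5514, -0.3799, 0.0972]
orientation: [-2.131, -2.304, -0.001]
force: [0.3, 8.3, -11.2]
opening: 0.426
gripper_force: 61.7
```

apply_moves(targets=[[0, 0, 0, 0, 0, -10, -1], [0, 0, 0, 0, 0, -10, -1], [0, 0, 0, 0, 0, -10, -1], [0, 0, 0, 0, 0, -10, -1], [0, 0, 0, 0, 0, -10, -1]])

```text
time: 6.0
tcp_pos: [0.5516, -0.38, 0.0972]
orientation: [-2.905, -1.188, 0.001]
force: [1.0, 7.9, -13.3]
opening: 0.426
gripper_force: 61.8
```

apply_moves(targets=[[0, 0, 0, 0, 0, -10, -1], [0, 0, 0, 0, 0, -10, -1], [0, 0, 0, 0, 0, -10, -1], [0, 0, 0, 0, 0, -10, -1], [0, 0, 0, 0, 0, -10, -1]])

```text
time: 6.62
tcp_pos: [0.5516, -0.38, 0.0972]
orientation: [-3.136, 0.151, 0.003]
force: [1.4, 6.4, -12.1]
opening: 0.427
gripper_force: 61.6
```

apply_moves(targets=[[0, 0, 0, 0, 0, -10, -1], [0, 0, 0, 0, 0, -10, -1], [0, 0, 0, 0, 0, -10, -1], [0, 0, 0, 0, 0, -10, -1], [0, 0, 0, 0, 0, -10, -1]])

```text
time: 7.25
tcp_pos: [0.5516, -0.3801, 0.0972]
orientation: [-2.779, 1.463, 0.004]
force: [0.7, 6.3, -12.6]
opening: 0.424
gripper_force: 61.8
```

```bash
cat > lev.py <<'E'
from h import *
import sys
# spirit level in a wrist picture: green body, white bubble, dark lines; offset in mm, + towards far (left, +y) end
def level(z=.1):
    o,c=look('wrist',sys.argv[1]); im=np.array(c['pixels']); hsv=cv2.cvtColor(im,cv2.COLOR_BGR2HSV)
    g=cv2.inRange(hsv,(30,90,60),(50,255,255))
    n,l,s,ce=cv2.connectedComponentsWithStats(cv2.morphologyEx(g,cv2.MORPH_CLOSE,np.ones((9,9))))
    i=1+s[1:,4].argmax(); ys,xs=np.where(l==i); print('area',s[i],'joints',np.round(o['joints'],2))
    hull=cv2.convexHull(np.c_[xs,ys].astype(np.int32)); m=np.zeros(g.shape,np.uint8); cv2.fillPoly(m,[hull],1); m=cv2.erode(m,np.ones((3,3)))
    w=lambda a:np.array([px2w(c,p,z,o) for p in a])
    def ax(msk):
        y,x=np.where(msk); 
        return w(np.c_[x,y])[:,:2]*1e3 if len(x) else np.zeros((0,2))
    G=ax(m>0); cen=G.mean(0); u=np.array([-np.sin(.056),np.cos(.056)])
    B=ax((m>0)&(hsv[...,1]<60)&(hsv[...,2]>150)); D=ax((m>0)&(hsv[...,2]<90))
    a=(G-cen)@u; print('vial',a.min(),a.max(),'cen',cen,'bubble',((B-cen)@u).mean() if len(B) else None,len(B))
    d=(D-cen)@u; print('dark hist',np.histogram(d,bins=np.arange(-26,27,2)))
    x,y,ww,h=s[i][:4]; cv2.imwrite('pics/z_'+sys.argv[1],cv2.resize(im[max(0,y-15):y+h+15,max(0,x-15):x+ww+15],None,fx=6,fy=6,interpolation=cv2.INTER_CUBIC)[:600,:800])
level()
E
python3 lev.py w2.png
```

```text
Traceback (most recent call last):
  File "lev.py", line 19, in <module>
    level()
    ~~~~~^^
  File "lev.py", line 8, in level
    i=1+s[1:,4].argmax(); ys,xs=np.where(l==i); print('area',s[i],'joints',np.round(o['joints'],2))
        ~~~~~~~~~~~~~~^^
ValueError: attempt to get argmax of an empty sequence
```

apply_moves(targets=[[0, 0, 0, 0, 0, -10, -1], [0, 0, 0, 0, 0, -10, -1], [0, 0, 0, 0, 0, -10, -1], [0, 0, 0, 0, 0, -5, -1], [0, 0, 0, 0, 0, 0, -1]])

```text
time: 7.92
tcp_pos: [0.5516, -0.3802, 0.0972]
orientation: [-2.215, 2.227, 0.004]
force: [0.9, 6.4, -12.9]
opening: 0.423
gripper_force: 61.8
```

apply_moves(targets=[[0, 0, 0, 0, 0, 0, 0.4], [0, 0, 0, 0, 0, 0, 0.4], [0, 0, 0, 0, 0, 0, 0.4], [0, 0, 40, 0, 0, 0, 0.4], [0, 0, 50, 0, 0, 0, 0.4]])

```text
time: 8.55
tcp_pos: [0.5516, -0.3811, 0.1876]
orientation: [2.223, -2.22, -0.003]
force: [0.1, -0.5, -0.1]
opening: 0.701
gripper_force: 0.0
```

apply_moves(targets=[[-30, 0, 30, 0, 0, 10, 0.4], [-30, 0, 20, 0, 0, 10, 0.4], [0, 0, 0, 0, 0, 10, 0.4], [0, 0, 0, 0, 0, 10, 0.4], [0, 0, 0, 0, 0, 0, 0.4]])

```text
time: 9.18
tcp_pos: [0.4922, -0.3816, 0.2377]
orientation: [2.848, -1.326, 0.001]
force: [-0.1, -0.5, 0.2]
opening: 0.7
gripper_force: 0.0
```

```bash
python3 lev.py w3.png
```

```text
area [300 218  44  50 769] joints [-0.71  0.44  1.66 -0.    1.05  1.73]
vial -23.762055192708047 24.505361692143822 cen [ 481.23937798 -374.81727856] bubble 1.4373241612604357 127
dark hist (array([0, 0, 0, 0, 0, 0, 0, 0, 0, 0, 0, 0, 0, 0, 0, 0, 0, 0, 2, 0, 0, 0,
       0, 0, 0, 0]), array([-26, -24, -22, -20, -18, -16, -14, -12, -10,  -8,  -6,  -4,  -2,
         0,   2,   4,   6,   8,  10,  12,  14,  16,  18,  20,  22,  24,
        26]))
```

View pics/z_w3.png

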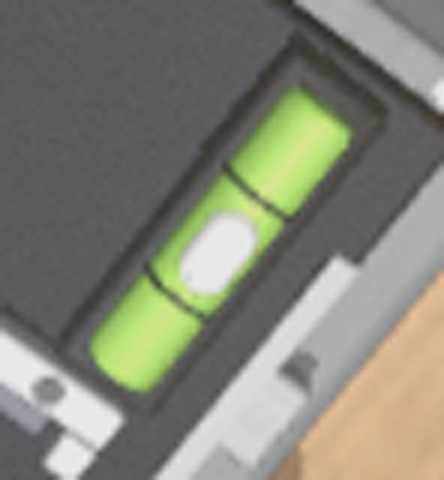

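The bubble at (217,253) sits about 1.2 mm left of the midpoint between the lines, so the knob needs about 30° more clockwise.

apply_moves(targets=[[30, 0, -20, 0, 0, 0, 0.4], [30, 0, -30, 0, 0, 0, 0.4], [0, 0, -45, 0, 0, 0, 0.4], [0, 0, -45, 0, 0, 0, 0.4], [0, 0, 0, 0, 0, 0, -1]])

```text
time: 9.85
tcp_pos: [0.5503, -0.3799, 0.0942]
orientation: [-2.845, 1.329, 0.01]
force: [-0.3, -0.1, -0.4]
opening: 0.502
gripper_force: 0.0
```

apply_moves(targets=[[0, 0, 0, 0, 0, 0, -1], [0, 0, 0, 0, 0, 0, -1], [0, 0, 0, 0, 0, -10, -1], [0, 0, 0, 0, 0, -10, -1], [0, 0, 0, 0, 0, -9, -1]])

```text
time: 10.48
tcp_pos: [0.5512, -0.3801, 0.0965]
orientation: [-2.419, 2.004, 0.006]
force: [4.7, 2.5, -38.5]
opening: 0.426
gripper_force: 64.7
```

apply_moves(targets=[[0, 0, 0, 0, 0, 0, 0.4], [0, 0, 0, 0, 0, 0, 0.4], [0, 0, 0, 0, 0, 0, 0.4], [0, 0, 40, 0, 0, 0, 0.4], [0, 0, 50, 0, 0, 0, 0.4]])

```text
time: 11.1
tcp_pos: [0.5517, -0.3812, 0.1881]
orientation: [2.427, -1.994, -0.002]
force: [0.7, -1.1, 0.7]
opening: 0.695
gripper_force: 0.0
```

apply_moves(targets=[[-30, 0, 30, 0, 0, 10, 0.4], [-30, 0, 20, 0, 0, 10, 0.4], [0, 0, 0, 0, 0, 10, 0.4], [0, 0, 0, 0, 0, 10, 0.4], [0, 0, 0, 0, 0, 0, 1]])

```text
time: 11.72
tcp_pos: [0.4922, -0.3816, 0.2381]
orientation: [2.962, -1.045, 0.002]
force: [0.4, -0.9, -0.1]
opening: 0.886
gripper_force: 0.0
```

```bash
python3 lev.py w4.png
python3 - <<'E'
from h import *
im=cv2.imread('pics/z_w4.png');print(im.shape)
o,c=look('wrist')
print('nest',find('wrist',o,c,'nest_1'))
for n in ['top','scene']:
    o,c=look(n)
    print(n,'nest',find(n,o,c,'nest_1'));print('lock',find(n,o,c,'lock_1'))
E
```

```text
area [294 222  50  45 776] joints [-0.71  0.44  1.66 -0.    1.05  1.54]
vial -23.399238222450986 24.22046112452511 cen [ 480.84611687 -374.57199542] bubble 0.567007619164314 126
dark hist (array([0, 0, 0, 0, 0, 0, 0, 0, 3, 0, 0, 0, 0, 0, 0, 0, 0, 1, 1, 0, 0, 0,
       0, 0, 0, 0]), array([-26, -24, -22, -20, -18, -16, -14, -12, -10,  -8,  -6,  -4,  -2,
         0,   2,   4,   6,   8,  10,  12,  14,  16,  18,  20,  22,  24,
        26]))
(450, 480, 3)
nest [(0.84, [0.515, -0.313, 0.09]), (0.73, [0.516, -0.252, 0.091]), (0.72, [0.51, -0.121, 0.09]), (0.59, [0.513, -0.185, 0.09])]
top nest [(0.89, [0.508, -0.121, 0.086]), (0.8, [0.515, -0.183, 0.091]), (0.72, [0.515, -0.247, 0.093]), (0.58, [0.519, -0.316, 0.093])]
lock [(0.85, [0.523, 0.378, 0.011]), (0.78, [0.535, 0.031, 0.012])]
scene nest [(0.84, [0.517, -0.254, 0.089]), (0.8, [0.521, -0.313, 0.09]), (0.69, [0.509, -0.116, 0.084]), (0.67, [0.515, -0.185, 0.09])]
lock [(0.95, [0.538, 0.029, 0.009]), (0.9, [0.432, 0.075, 0.008]), (0.84, [0.522, 0.381, 0.011])]
```

View pics/z_w4.png

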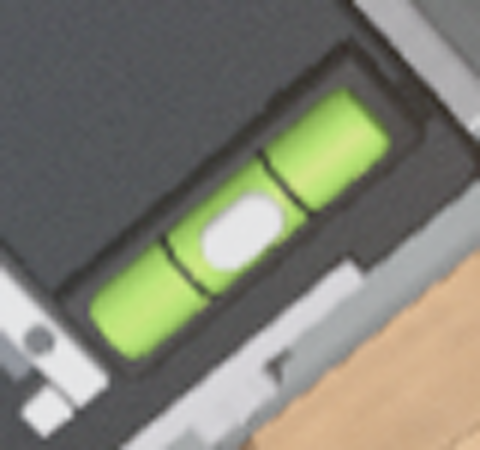

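The nets give the nest floors at about 90 mm (±4) and the bubble now stands centred between the lines at (242,231), so the bed is level. Next I go to lock B, rotating on the way.

apply_moves(targets=[[2, 20, 0, 0, 0, 10, 1], [2, 20, 0, 0, 0, 10, 1], [2, 20, 0, 0, 0, 10, 1], [2, 20, 0, 0, 0, 10, 1], [2, 20, 0, 0, 0, 10, 1]])

```text
time: 12.8
tcp_pos: [0.5022, -0.2808, 0.2373]
orientation: [3.126, 0.313, -0.0]
force: [-0.1, 0.1, 0.4]
opening: 0.999
gripper_force: 0.0
```

apply_moves(targets=[[2, 20, 0, 0, 0, 10, 1], [2, 20, 0, 0, 0, 10, 1], [2, 20, 0, 0, 0, 10, 1], [2, 20, 0, 0, 0, 10, 1], [2, 20, 0, 0, 0, 10, 1]])

```text
time: 13.42
tcp_pos: [0.5122, -0.1807, 0.2373]
orientation: [2.701, 1.605, 0.0]
force: [-0.5, 0.8, 0.9]
opening: 1.0
gripper_force: 0.0
```

apply_moves(targets=[[2, 20, 0, 0, 0, 10, 1], [2, 20, 0, 0, 0, 10, 1], [2, 20, 0, 0, 0, 10, 1], [2, 20, 0, 0, 0, 10, 1], [2, 20, 0, 0, 0, 10, 1]])

```text
time: 14.05
tcp_pos: [0.5223, -0.0807, 0.2373]
orientation: [1.769, 2.596, 0.0]
force: [-0.5, -0.6, 0.8]
opening: 1.001
gripper_force: 0.0
```

apply_moves(targets=[[3, 22, -20, 0, 0, 10, 1], [3, 22, -20, 0, 0, 10, 1], [3, 22, -20, 0, 0, 10, 1], [3, 22, -20, 0, 0, 10, 1], [3, 24, -18, 0, 0, 10, 1]])

```text
time: 14.68
tcp_pos: [0.5372, 0.0313, 0.1386]
orientation: [-0.507, -3.1, 0.0]
force: [0.7, -1.0, -0.1]
opening: 0.999
gripper_force: 0.0
```

apply_moves(targets=[[0, 0, 0, 0, 0, 10, 1], [0, 0, 0, 0, 0, 9, 1], [0, 0, 0, 0, 0, 0, 1]])

```text
time: 15.05
tcp_pos: [0.5372, 0.0307, 0.1393]
orientation: [0.002, -3.142, 0.0]
force: [-0.1, 0.9, -0.4]
opening: 1.005
gripper_force: 0.0
```

```bash
cat > lk.py <<'E'
from h import *
# lock poses from a wrist picture: case = low-saturation blob near a network hit, brass = yellow; all taken at top height z
def locks(save=None,z=.02,off=0):
    o,c=look('wrist',save); im=np.array(c['pixels'])
    R=Rn.from_rotvec(o['orientation']).as_matrix(); print('t',o['time'],'tcp',np.round(o['tcp_pos'],4),'psi',np.degrees(np.arctan2(R[1,0],R[0,0])).round(1),'j',np.round(o['joints'],2))
    K=np.array([[c['fx'],0,c['cx']],[0,c['fy'],c['cy']],[0,0,1]])
    for d in pinpoint('wrist','lock_1'):
        if d['conf']<.3: continue
        p=cam2world(c,d['at'],o); print('net',round(d['conf'],2),p.round(4))
        # rectify a 120 mm patch at height z, 4 px/mm; rows = +x up, cols: +y left
        n=480; corners=np.array([[p[0]+.06,p[1]+.06,z],[p[0]+.06,p[1]-.06,z],[p[0]-.06,p[1]-.06,z],[p[0]-.06,p[1]+.06,z]])
        g=np.linspace(.06,-.06,n); X=np.stack([*np.meshgrid(p[0]+g,p[1]+g,indexing='ij'),np.full((n,n),z)],-1).reshape(-1,3)
        M=np.array(c['mount']); q=((X-o['tcp_pos'])@R-M[:3,3])@M[:3,:3]
        uv=cv2.projectPoints(q,np.zeros(3),np.zeros(3),K,np.array(c['dist'],float))[0].reshape(n,n,2).astype(np.float32)
        pa=cv2.remap(im,uv[...,0],uv[...,1],cv2.INTER_CUBIC)
        hsv=cv2.cvtColor(pa,cv2.COLOR_BGR2HSV)
        case=cv2.inRange(hsv,(0,0,120),(180,40,255)); case=cv2.morphologyEx(case,cv2.MORPH_OPEN,np.ones((7,7)))
        k,l,s,ce=cv2.connectedComponentsWithStats(case)
        if k<2: print('no case'); continue
        i=1+s[1:,4].argmax(); cn=cv2.findContours((l==i).astype(np.uint8),cv2.RETR_EXTERNAL,cv2.CHAIN_APPROX_NONE)[0][0]
        r=cv2.minAreaRect(cn); w=lambda u,v:np.array([p[0]+.06-v*.12/(n-1),p[1]+.06-u*.12/(n-1)])
        br=cv2.inRange(hsv,(20,120,90),(34,255,255)); ys,xs=np.where(br); 
        C=w(*r[0]); B=np.array([w(a,b) for a,b in zip(xs[::20],ys[::20])]); B=B[np.linalg.norm(B-C,axis=1)<.045]
        bx=cv2.boxPoints(r); e=[w(*bx[1])-w(*bx[0]),w(*bx[2])-w(*bx[1])]; e.sort(key=np.linalg.norm); ux=e[0]/np.linalg.norm(e[0])
        if (B.mean(0)-C)@ux<0: ux=-ux
        print('  case c',C.round(4),'size',[round(np.linalg.norm(v)*1e3,1) for v in e],'lock x yaw',np.degrees(np.arctan2(ux[1],ux[0])).round(1),'brass',len(B),'origin',(C+.002*ux).round(4))
        if save: cv2.imwrite('pics/p_%s'%save,pa)
import sys
locks(sys.argv[1], float(sys.argv[2]) if len(sys.argv)>2 else .02)
E
python3 lk.py b1.png
```

```text
t 15.05 tcp [0.5372 0.0307 0.1393] psi -179.9 j [ 0.    0.44  1.94 -0.    0.76 -1.57]
net 0.73 [0.4291 0.0686 0.0088]
  case c [0.4287 0.0734] size [np.float64(35.8), np.float64(57.9)] lock x yaw -77.1 brass 62 origin [0.4291 0.0714]
net 0.59 [0.5352 0.029  0.016 ]
  case c [0.5333 0.0304] size [np.float64(35.9), np.float64(57.8)] lock x yaw 5.5 brass 50 origin [0.5353 0.0306]
net 0.55 [ 0.5082 -0.1168  0.0927]Traceback (most recent call last):
  File "lk.py", line 29, in <module>
    locks(sys.argv[1], float(sys.argv[2]) if len(sys.argv)>2 else .02)
    ~~~~~^^^^^^^^^^^^^^^^^^^^^^^^^^^^^^^^^^^^^^^^^^^^^^^^^^^^^^^^^^^^^
  File "lk.py", line 23, in locks
    C=w(*r[0]); B=np.array([w(a,b) for a,b in zip(xs[::20],ys[::20])]); B=B[np.linalg.norm(B-C,axis=1)<.045]
                                                                                           ~^~
ValueError: operands could not be broadcast together with shapes (0,) (2,)
```

View pics/b1.png

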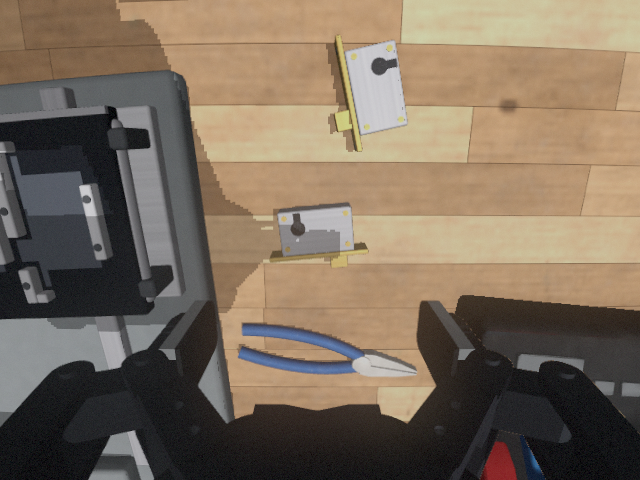

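The picture shows lock B at (316,230), the pliers at (320,350), lock A at (375,88) and the bed on the left. Both case sizes measure 36 x 58 mm as given. I'll grasp B at (0.533,0.030), yaw 5.5°.

apply_moves(targets=[[-4, 0, -40, 0, 0, 5.5, 1], [0, 0, -40, 0, 0, 0, 1], [0, 0, -40, 0, 0, 0, 1], [0, 0, -18, 0, 0, 0, 1], [0, 0, 0, 0, 0, 0, -1]])

```text
time: 15.78
tcp_pos: [0.5327, 0.0305, 0.0007]
orientation: [0.152, -3.136, -0.0]
force: [-0.5, 0.5, -0.3]
opening: 0.819
gripper_force: 0.0
```

apply_moves(targets=[[0, 0, 0, 0, 0, 0, -1], [0, 0, 0, 0, 0, 0, -1], [0, 0, 0, 0, 0, 0, -1], [0, 0, 0, 0, 0, 0, -1]])

```text
time: 16.27
tcp_pos: [0.5341, 0.0306, 0.0026]
orientation: [-0.154, 3.136, -0.0]
force: [-1.5, -0.1, 10.8]
opening: 0.662
gripper_force: 65.5
```

apply_moves(targets=[[0, 0, 30, 0, 0, 0, -1], [0, 0, 40, 0, 0, 0, -1], [0, 0, 40, 0, 0, 0, -1], [0, 0, 40, 0, 0, 0, -1], [0, 0, 0, 0, 0, 0, -1]])

```text
time: 16.9
tcp_pos: [0.5352, 0.0306, 0.1547]
orientation: [-0.154, 3.132, -0.0]
force: [0.4, 0.7, -1.5]
opening: 0.658
gripper_force: 65.2
```

```bash
sed -i 's/        C=w(\*r\[0\])/        if len(xs)<200: print("no brass"); continue\n        C=w(*r[0])/' lk.py; python3 lk.py b2.png 0.16
python3 - <<'E'
import cv2;im=cv2.imread('pics/b2.png')
E
```

```text
t 16.9 tcp [0.5352 0.0306 0.1547] psi -174.4 j [ 0.    0.42  1.94 -0.    0.78 -1.67]
net 0.98 [0.4274 0.0733 0.007 ]
  case c [0.445  0.0484] size [np.float64(17.7), np.float64(28.7)] lock x yaw -77.2 brass 11 origin [0.4455 0.0464]
net 0.61 [0.5389 0.0273 0.1664]
  case c [0.542  0.0318] size [np.float64(39.5), np.float64(63.0)] lock x yaw 5.8 brass 74 origin [0.544 0.032]
```

View pics/b2.png

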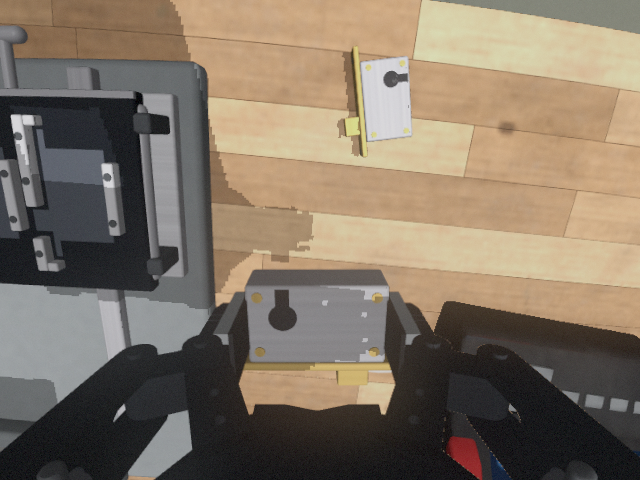

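Lock B is held squarely at (316,317). I'll carry it to above nest 3 while turning it, then look at the nests.

apply_moves(targets=[[-2, -31, 15, 0, 0, -10, -1], [-2, -31, 15, 0, 0, -10, -1], [-2, -31, 15, 0, 0, -10, -1], [-2, -31, 5, 0, 0, -10, -1], [-2, -31, 5, 0, 0, -10, -1]])

```text
time: 17.62
tcp_pos: [0.5223, -0.1252, 0.2052]
orientation: [-1.194, -2.904, 0.0]
force: [0.9, 1.0, -2.2]
opening: 0.659
gripper_force: 65.1
```

apply_moves(targets=[[-2, -31, 0, 0, 0, -10, -1], [-2, -31, 0, 0, 0, -10, -1], [-2, -31, 0, 0, 0, -10, -1], [-2, -31, 0, 0, 0, -10, -1], [0, 0, 0, 0, 0, -2.5, -1]])

```text
time: 18.25
tcp_pos: [0.5144, -0.2501, 0.2046]
orientation: [-2.165, -2.274, 0.001]
force: [0.3, 1.0, -1.5]
opening: 0.664
gripper_force: 65.1
```

```bash
cat > rect.py <<'E'
from h import *
import sys
# rectified patch of the bed at height z: 5 px/mm, row down = -x, col right = -y
def rect(o,c,x0,x1,y0,y1,z,s=4):
    R=Rn.from_rotvec(o['orientation']).as_matrix(); M=np.array(c['mount'])
    gx=np.arange(x1,x0,-.001/s); gy=np.arange(y1,y0,-.001/s)
    X=np.stack([*np.meshgrid(gx,gy,indexing='ij'),np.full((len(gx),len(gy)),z)],-1).reshape(-1,3)
    q=((X-o['tcp_pos'])@R-M[:3,3])@M[:3,:3]
    K=np.array([[c['fx'],0,c['cx']],[0,c['fy'],c['cy']],[0,0,1]])
    uv=cv2.projectPoints(q,np.zeros(3),np.zeros(3),K,np.array(c['dist'],float))[0].reshape(len(gx),len(gy),2).astype(np.float32)
    return cv2.remap(np.array(c['pixels']),uv[...,0],uv[...,1],cv2.INTER_CUBIC)
if __name__=='__main__':
    o,c=look('wrist',sys.argv[1]); a=list(map(float,sys.argv[2:8]))
    R=Rn.from_rotvec(o['orientation']).as_matrix(); print(o['time'],np.round(o['tcp_pos'],4),'psi',np.degrees(np.arctan2(R[1,0],R[0,0])).round(2),'open',o['opening'],'j6',o['joints'][5])
    print(find('wrist',o,c,'nest_1'))
    im=rect(o,c,*a[:5],s=a[5])
    for k in range(int(a[0]*100)+1,int(a[1]*100)+1): cv2.line(im,(0,int((a[1]-k/100)*1000*a[5])),(8,int((a[1]-k/100)*1000*a[5])),(0,0,255),1)
    for k in range(int(np.floor(a[2]*100)),int(a[3]*100)+1): cv2.line(im,(int((a[3]-k/100)*1000*a[5]),0),(int((a[3]-k/100)*1000*a[5]),8),(0,0,255),1)
    cv2.imwrite('pics/r_'+sys.argv[1],im); print(im.shape)
E
python3 rect.py n1.png .43 .59 -.215 -.075 .096 4
```

```text
18.25 [ 0.5144 -0.2501  0.2046] psi 92.82 open 0.6636483303728831 j6 -0.5542313769678655
[(0.89, [0.515, -0.251, 0.094]), (0.86, [0.514, -0.184, 0.087]), (0.56, [0.505, -0.117, 0.09]), (0.46, [0.552, -0.381, 0.114])]
(640, 560, 3)
```

View pics/r_n1.png

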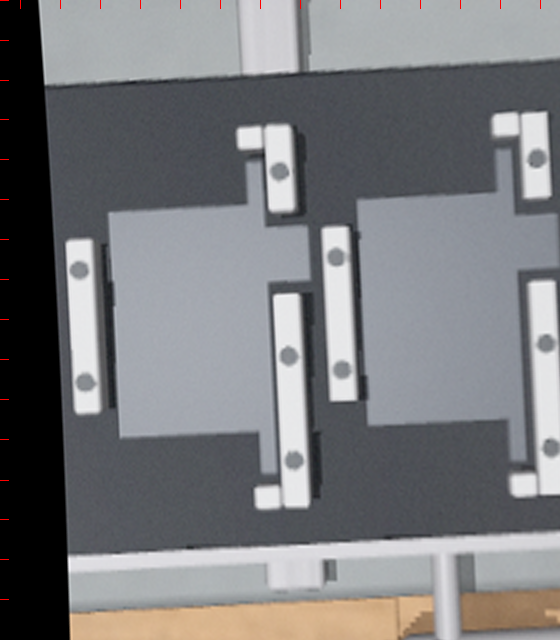

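The rectified bed at 4 px/mm shows the nest 1 back rib centred at (83.5,326) and the nest 2 one at (338.5,313.5). The yaw is 3.0°. From this, nest 1 is at (0.5098,-0.1213) and nest 3 at (0.5164,-0.2490), with 64 mm pitch as given. Next I measure the lock in the hand.

```bash
python3 lk.py n2.png 0.222
```

```text
t 18.35 tcp [ 0.5143 -0.2485  0.2047] psi 93.0 j [-0.5   0.4   1.81  0.    0.94 -0.56]
net 0.97 [ 0.5143 -0.254   0.2164]
no brass
```

```bash
sed -i 's/(20,120,90),(34,255,255)/(18,90,50),(36,255,255)/; s/(0,0,120),(180,40,255)/(0,0,90),(180,45,255)/; s/len(xs)<200/len(xs)<40/; s/::20/::5/g' lk.py; sed -i "s/        case=cv2.inRange/        if save: cv2.imwrite('pics\/p_%s'%save,pa)\n        case=cv2.inRange/" lk.py; python3 lk.py n3.png 0.222
```

```text
t 18.45 tcp [ 0.5146 -0.248   0.2053] psi 93.2 j [-0.5   0.4   1.81  0.    0.94 -0.56]
net 0.85 [ 0.5139 -0.2536  0.2155]
  case c [ 0.5205 -0.2307] size [np.float64(74.2), np.float64(107.0)] lock x yaw -90.0 brass 992 origin [ 0.5205 -0.2327]
```

View pics/p_n3.png

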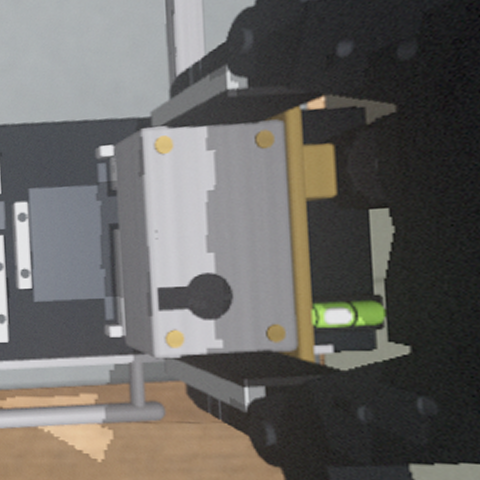

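Lock B's case centre is at pixel (220,239), which is (0.5140,-0.2487), with yaw 3.0°. The seated centre should be (0.5163,-0.2471).

apply_moves(targets=[[2, 1.5, -30, 0, 0, 0, -1], [0, 0, -30, 0, 0, 0, -1], [0, 0, -20, 0, 0, 0, -1], [0, 0, 0, 0, 0, 0, -1], [0, 0, 0, 0, 0, 0, -1]])

```text
time: 19.18
tcp_pos: [0.5176, -0.2469, 0.127]
orientation: [2.158, 2.282, 0.0]
force: [0.1, -0.4, -3.1]
opening: 0.663
gripper_force: 65.0
```

apply_moves(targets=[[-0.7, 0.5, -15, 0, 0, 0, -1], [0, 0, -8, 0, 0, 0, -1], [0, 0, -6, 0, 0, 0, -1], [0, 0, -5, 0, 0, 0, -1], [0, 0, 0, 0, 0, 0, -1]])

```text
time: 19.8
tcp_pos: [0.5163, -0.2463, 0.0919]
orientation: [-2.159, -2.281, 0.0]
force: [-0.6, 0.3, -1.8]
opening: 0.661
gripper_force: 65.2
```

apply_moves(targets=[[0, 0, -1, 0, 0, 0, -1], [0, 0, 0, 0, 0, 0, 1], [0, 0, 0, 0, 0, 0, 1], [0, 0, 0, 0, 0, 0, 1], [0, 0, 0, 0, 0, 0, 1]])

```text
time: 20.42
tcp_pos: [0.5165, -0.2464, 0.0914]
orientation: [2.16, 2.281, 0.0]
force: [0.3, -0.4, 0.8]
opening: 1.001
gripper_force: 0.0
```

apply_moves(targets=[[0, 0, 30, 0, 0, 0, 1], [0, 30, 30, 0, 0, 0, 1], [-10, 55, 30, 0, 0, 0, 1], [-15, 55, 0, 0, 0, 0, 1], [-15, 55, 0, 0, 0, 0, 1]])

```text
time: 21.05
tcp_pos: [0.4763, -0.0508, 0.1814]
orientation: [2.16, 2.28, 0.001]
force: [1.4, 0.2, 0.2]
opening: 1.003
gripper_force: 0.0
```

```bash
sed -i "s/pics\/p_%s'%save,pa/pics\/p_%d_%s'%(int(p[1]*1000),save),pa/g" lk.py; python3 lk.py a1.png
python3 - <<'E'
from h import *
for n in ['top','scene']:
    o,c=look(n); print(n,find(n,o,c,'lock_1'))
E
```

```text
t 21.05 tcp [ 0.4763 -0.0508  0.1814] psi 93.1 j [-0.17  0.31  2.03  0.    0.8  -0.22]
net 0.65 [0.427  0.0732 0.01  ]
  case c [0.4289 0.0734] size [np.float64(35.9), np.float64(58.2)] lock x yaw -77.0 brass 1723 origin [0.4293 0.0714]
top [(0.76, [0.515, -0.245, 0.099]), (0.61, [0.522, 0.375, 0.008])]
scene [(0.69, [0.523, 0.381, 0.015]), (0.68, [0.433, 0.076, 0.008]), (0.48, [0.518, -0.251, 0.098])]
```

apply_moves(targets=[[-16, 42, -20, 0, 0, 10, 1], [-16, 41, -40, 0, 0, 0, 1], [-15.5, 41, -40, 0, 0, 0, 1], [0, 0, -30, 0, 0, 0, 1], [0, 0, 0, 0, 0, 0, 1]])

```text
time: 21.98
tcp_pos: [0.4283, 0.0711, 0.0493]
orientation: [-1.952, -2.459, 0.004]
force: [0.5, -0.4, 0.8]
opening: 1.002
gripper_force: 0.0
```

apply_moves(targets=[[0.5, 2, -25, 0, 0, 0, 1], [0, 0, -22, 0, 0, 0, 1], [0, 0, 0, 0, 0, 0, -1], [0, 0, 0, 0, 0, 0, -1], [0, 0, 0, 0, 0, 0, -1]])

```text
time: 22.6
tcp_pos: [0.4305, 0.0734, 0.0052]
orientation: [1.953, 2.459, 0.002]
force: [-0.1, -5.7, 7.6]
opening: 0.655
gripper_force: 64.7
```

apply_moves(targets=[[0, 0, 0, 0, 0, 0, -1], [0, 0, 0, 0, 0, 0, -1], [0, 0, 30, 0, 0, 0, -1], [0, 0, 45, 0, 0, 0, -1], [0, 0, 45, 0, 0, 0, -1]])

```text
time: 23.22
tcp_pos: [0.4296, 0.0736, 0.126]
orientation: [1.953, 2.46, 0.001]
force: [1.1, 0.0, -2.1]
opening: 0.664
gripper_force: 65.9
```

apply_moves(targets=[[16, -50, 14, 0, 0, 0, -1], [17, -51, 0, 0, 0, 0, -1], [17, -52, 0, 0, 0, -5, -1], [17, -52, 0, 0, 0, -5, -1], [17, -52, 0, 0, 0, 0, -1]])

```text
time: 23.85
tcp_pos: [0.514, -0.1854, 0.1391]
orientation: [2.161, 2.278, 0.001]
force: [0.8, 0.8, -2.6]
opening: 0.658
gripper_force: 65.9
```

apply_moves(targets=[[0, 0, 0, 0, 0, 0, -1], [0, 0, 0, 0, 0, 0, -1]])

```text
time: 24.1
tcp_pos: [0.5131, -0.1833, 0.1384]
orientation: [-2.161, -2.28, -0.0]
force: [0.1, 0.8, -2.6]
opening: 0.66
gripper_force: 66.0
```

Run:
```python
from rect import *
o,c=look('wrist','a3.png'); t=o['tcp_pos']; print(t)
R=Rn.from_rotvec(o['orientation']).as_matrix(); print('psi',np.degrees(np.arctan2(R[1,0],R[0,0])))
im=rect(o,c,t[0]-.05,t[0]+.05,t[1]-.06,t[1]+.06,t[2]+.015,4)
cv2.imwrite('pics/r_a3.png',im)
```

```text
[ 0.51314074 -0.18332163  0.13839365]
psi 93.0800079494229
```

View pics/r_a3.png

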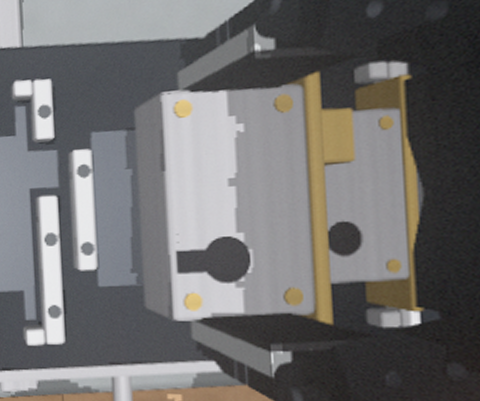

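The held lock's centre at (239,203) is 0.75 mm from the TCP in -x. Lock B is seen seated in nest 3 at the right. Now I lower into nest 2.

apply_moves(targets=[[0.6, 0, -15, 0, 0, 0, -1], [0, 0, -12, 0, 0, 0, -1], [0, 0, -9, 0, 0, 0, -1], [0, 0, -7, 0, 0, 0, -1], [0, 0, 0, 0, 0, 0, -1]])

```text
time: 24.78
tcp_pos: [0.514, -0.183, 0.0942]
orientation: [-2.159, -2.281, 0.0]
force: [0.4, 0.6, -1.7]
opening: 0.659
gripper_force: 65.9
```

apply_moves(targets=[[0, 0, -1.5, 0, 0, 0, -1], [0, 0, 0, 0, 0, 0, -1]])

```text
time: 25.02
tcp_pos: [0.5144, -0.1833, 0.0936]
orientation: [2.16, 2.281, 0.0]
force: [0.2, 0.6, 0.5]
opening: 0.659
gripper_force: 66.2
```

apply_moves(targets=[[0, 0, 0, 0, 0, 0, 1], [0, 0, 0, 0, 0, 0, 1], [0, 0, 0, 0, 0, 0, 1], [0, 0, 0, 0, 0, 0, 1], [0, 0, 30, 0, 0, 0, 1]])

```text
time: 25.65
tcp_pos: [0.5129, -0.1827, 0.1221]
orientation: [-2.157, -2.279, 0.002]
force: [0.5, -0.1, -0.7]
opening: 1.003
gripper_force: 0.0
```

apply_moves(targets=[[0, 20, 40, 0, 0, 9, 1], [0, 60, 20, 0, 0, 9, 1], [0, 60, 0, 0, 0, 9, 1], [0, 60, 0, 0, 0, 9, 1], [0, 60, 0, 0, 0, 9, 1]])

```text
time: 26.28
tcp_pos: [0.5141, 0.0779, 0.1834]
orientation: [1.115, 2.937, 0.0]
force: [1.3, -0.1, 0.2]
opening: 1.0
gripper_force: 0.0
```

apply_moves(targets=[[0, 60, 0, 0, 0, 9, 1], [0, 60, 0, 0, 0, 9, 1], [0, 60, 0, 0, 0, 9, 1], [0, 60, -10, 0, 0, 9, 1], [0, 60, -10, 0, 0, 6, 1]])

```text
time: 26.9
tcp_pos: [0.514, 0.3782, 0.163]
orientation: [-0.011, 3.141, 0.0]
force: [1.7, 0.6, -0.3]
opening: 1.001
gripper_force: 0.0
```

apply_moves(targets=[[0, 0, -10, 0, 0, 0, 1], [0, 0, -10, 0, 0, 0, 1], [0, 0, 0, 0, 0, 0, 1]])

```text
time: 27.28
tcp_pos: [0.5138, 0.3745, 0.1423]
orientation: [0.001, -3.14, 0.002]
force: [-0.1, -0.2, 0.9]
opening: 1.001
gripper_force: 0.0
```

```bash
python3 lk.py c1.png
python3 - <<'E'
from h import *
o,c=look('top'); print(find('top',o,c,'lock_1'))
E
```

```text
t 27.275 tcp [0.5138 0.3745 0.1423] psi -180.0 j [ 0.58  0.56  1.71 -0.    0.88 -0.99]
net 0.9 [0.5209 0.3748 0.0055]
  case c [0.5224 0.3797] size [np.float64(35.9), np.float64(57.8)] lock x yaw 177.3 brass 2212 origin [0.5204 0.3797]
[(0.8, [0.51, -0.184, 0.097]), (0.7, [0.516, -0.248, 0.103]), (0.66, [0.521, 0.38, 0.01])]
```

Lock C's case centre is (0.5224,0.3797), yaw 177.3°. I'll grip it with the palm leaning 28° toward the bolt, so the later 90° roll can stand it bolt up.

apply_moves(targets=[[3, 1, -10, 0, 0, -2.7, 1], [3, 1, -20, -0.4, -9, 0, 1], [3, 1, -20, -0.4, -9, 0, 1], [3, 1, -20, -0.5, -10, 0, 1], [2, 1, -12, 0, 0, 0, 1]])

```text
time: 28.1
tcp_pos: [0.5316, 0.3679, 0.0773]
orientation: [0.082, 2.782, -0.062]
force: [0.0, -0.3, 0.4]
opening: 1.004
gripper_force: 0.0
```

apply_moves(targets=[[0, 0, 0, 0, 0, 0, 1], [0, 0, 0, 0, 0, 0, 1]])

```text
time: 28.35
tcp_pos: [0.5332, 0.368, 0.0779]
orientation: [0.086, 2.782, -0.06]
force: [-0.0, -0.5, 0.4]
opening: 1.006
gripper_force: 0.0
```

```bash
cat > ps.py <<'E'
from h import *
o=get_obs(); R=Rn.from_rotvec(o['orientation']).as_matrix()
print(o['time'],'tcp',np.round(o['tcp_pos'],4),'\nx',R[:,0].round(3),'y',R[:,1].round(3),'z',R[:,2].round(3),'j',np.round(o['joints'],2),'open',round(o['opening'],3),'F',np.round(o['force'],1))
E
python3 ps.py
```

```text
28.35 tcp [0.5332 0.368  0.0779] 
x [-0.935  0.052 -0.351] y [ 0.067  0.997 -0.031] z [ 0.349 -0.053 -0.936] j [ 0.71  0.6   1.95 -0.67  0.45 -0.21] open 1.006 F [-0.  -0.5  0.4]
```

The lean toward the robot nears the wrist singularity (j5 of 0.45). So I'll grip C upright, carry it to the free spot with its bolt toward +y, and do the leaned grip there.

```bash
cat > cor.py <<'E'
from h import *
import sys
# correction (mm, deg) to: x y z(m) psi lean(deg, about horizontal axis yaw+90 = tool y line) ; lean>0: palm toward tool x
x,y,z,psi,lean=map(float,sys.argv[1:6]); o=get_obs()
R0=Rn.from_rotvec(o['orientation'])
base=Rn.from_euler('z',psi,degrees=True)*Rn.from_rotvec([np.pi,0,0])
T=base*Rn.from_euler('y',-lean,degrees=True)   # about tool y
T=base*Rn.from_euler('y',-lean,degrees=True)
a=T.as_matrix(); print('target x',a[:,0].round(2),'z',a[:,2].round(2))
print('shift',((np.array([x,y,z])-o['tcp_pos'])*1e3).round(1),'turn',np.degrees((T*R0.inv()).as_rotvec()).round(2),'j',np.round(o['joints'],2))
E
python3 cor.py .5224 .3797 .08 177.3 0; python3 cor.py .5224 .3797 .08 177.3 28
```

```text
target x [-1.    0.05  0.  ] z [ 0.  0. -1.]
shift [-10.8  11.7   2.1] turn [ 2.95 20.45  0.83] j [ 0.71  0.6   1.95 -0.67  0.45 -0.21]
target x [-0.88  0.04 -0.47] z [ 0.47 -0.02 -0.88]
shift [-10.8  11.7   2.1] turn [ 1.36 -7.51  1.28] j [ 0.71  0.6   1.95 -0.67  0.45 -0.21]
```

apply_moves(targets=[[-4, 4, 0, 1, 7, 0.3, 1], [-4, 4, 0, 1, 7, 0.3, 1], [-3, 4, 2, 1, 6.5, 0.2, 1], [0, 0, 0, 0, 0, 0, 1], [0, 0, 0, 0, 0, 0, 1]])

```text
time: 28.98
tcp_pos: [0.523, 0.3759, 0.0789]
orientation: [0.078, 3.105, -0.018]
force: [0.2, -0.0, -0.1]
opening: 1.002
gripper_force: 0.0
```

```bash
python3 cor.py .5224 .3797 .003 177.3 0
```

```text
target x [-1.    0.05  0.  ] z [ 0.  0. -1.]
shift [ -0.6   3.8 -75.9] turn [0.69 2.01 0.19] j [ 0.59  0.64  1.75 -0.04  0.73 -0.89]
```

apply_moves(targets=[[-0.6, 3.8, -30, 0.7, 2, 0.2, 1], [0, 0, -30, 0, 0, 0, 1], [0, 0, -16, 0, 0, 0, 1], [0, 0, 0, 0, 0, 0, -1], [0, 0, 0, 0, 0, 0, -1]])

```text
time: 29.6
tcp_pos: [0.5226, 0.3807, 0.0042]
orientation: [-0.072, -3.14, -0.002]
force: [-1.1, -0.2, -1.5]
opening: 0.659
gripper_force: 63.8
```

apply_moves(targets=[[0, 0, 0, 0, 0, 0, -1], [0, 0, 0, 0, 0, 0, -1], [0, 0, 0, 0, 0, 0, -1], [0, 0, 30, 0, 0, 0, -1], [0, 0, 30, 0, 0, 0, -1]])

```text
time: 30.22
tcp_pos: [0.5223, 0.3801, 0.0638]
orientation: [-0.073, -3.139, -0.001]
force: [0.1, 0.4, -2.0]
opening: 0.661
gripper_force: 64.9
```

```bash
python3 cor.py .48 .20 .063 90 0
```

```text
target x [0. 1. 0.] z [ 0. -0. -1.]
shift [ -42.3 -180.1   -0.8] turn [-1.100e-01 -6.000e-02 -8.735e+01] j [ 0.58  0.67  1.73  0.    0.74 -0.94]
```

apply_moves(targets=[[-5, -20, 0, 0, 0, -9.7, -1], [-5, -20, 0, 0, 0, -9.7, -1], [-5, -20, 0, 0, 0, -9.7, -1], [-5, -20, 0, 0, 0, -9.7, -1], [-5, -20, 0, 0, 0, -9.7, -1]])

```text
time: 30.85
tcp_pos: [0.4974, 0.2797, 0.0634]
orientation: [-1.364, -2.829, -0.003]
force: [0.8, 0.1, -1.7]
opening: 0.662
gripper_force: 64.9
```

apply_moves(targets=[[-5, -20, 0, 0, 0, -9.7, -1], [-5, -20, 0, 0, 0, -9.7, -1], [-4, -20, 0, 0, 0, -9.7, -1], [-3, -20, 0, 0, 0, -9.7, -1], [0, 0, -30, 0, 0, 0, -1]])

```text
time: 31.48
tcp_pos: [0.4819, 0.1997, 0.0346]
orientation: [2.224, 2.217, 0.008]
force: [0.5, 0.5, -2.1]
opening: 0.662
gripper_force: 64.9
```

apply_moves(targets=[[0, 0, -20, 0, 0, 0, -1], [0, 0, -8, 0, 0, 0, -1], [0, 0, 0, 0, 0, 0, -1]])

```text
time: 31.85
tcp_pos: [0.4806, 0.2003, 0.0051]
orientation: [-2.22, -2.222, -0.003]
force: [-0.2, 0.0, -1.1]
opening: 0.661
gripper_force: 64.9
```

apply_moves(targets=[[0, 0, -1, 0, 0, 0, 1], [0, 0, 0, 0, 0, 0, 1], [0, 0, 0, 0, 0, 0, 1], [0, 0, 0, 0, 0, 0, 1], [0, 0, 40, 0, 0, 0, 1]])

```text
time: 32.48
tcp_pos: [0.4788, 0.1997, 0.0426]
orientation: [-2.219, -2.221, 0.004]
force: [1.1, -0.0, 0.4]
opening: 0.999
gripper_force: 0.0
```

apply_moves(targets=[[0, 0, 30, -5, 0, 0, 1], [0, 0, 0, -7, 0, 0, 1], [0, 0, 0, -8, 0, 0, 1], [0, 0, 0, -8, 0, 0, 1], [0, 0, 0, 0, 0, 0, 1]])

```text
time: 33.1
tcp_pos: [0.4801, 0.202, 0.0729]
orientation: [1.944, 1.953, -0.485]
force: [0.0, 1.1, -0.8]
opening: 0.997
gripper_force: 0.0
```

```bash
python3 cor.py .480 .1946 .003 90 28; python3 lk.py c3.png
```

```text
target x [ 0.    0.88 -0.47] z [ 0.   -0.47 -0.88]
shift [ -0.1  -7.4 -69.9] turn [-0.05 -0.04 -0.25] j [ 0.62  0.68  1.84 -0.48  0.98  0.96]
t 33.1 tcp [0.4801 0.202  0.0729] psi 90.3 j [ 0.62  0.68  1.84 -0.48  0.98  0.96]
net 0.68 [0.4808 0.2019 0.0133]
  case c [0.4801 0.1999] size [np.float64(35.8), np.float64(57.4)] lock x yaw 90.0 brass 4134 origin [0.4801 0.2019]
```

apply_moves(targets=[[0, -7.4, -30, 0, 0, 0, 1], [0, 0, -25, 0, 0, 0, 1], [0, 0, -15, 0, 0, 0, 1], [0, 0, 0, 0, 0, 0, -1], [0, 0, 0, 0, 0, 0, -1]])

```text
time: 33.83
tcp_pos: [0.4808, 0.1929, 0.005]
orientation: [1.949, 1.95, -0.483]
force: [0.4, -0.2, -1.7]
opening: 0.662
gripper_force: 63.8
```

apply_moves(targets=[[0, 0, 0, 0, 0, 0, -1], [0, 0, 0, 0, 0, 0, -1], [0, 0, 0, 0, 0, 0, -1], [0, 0, 40, 0, 0, 0, -1], [0, 0, 40, 0, 0, 0, -1]])

```text
time: 34.45
tcp_pos: [0.4802, 0.1929, 0.0851]
orientation: [1.948, 1.951, -0.484]
force: [0.7, 0.4, -1.2]
opening: 0.665
gripper_force: 65.0
```

```bash
python3 ps.py
```

```text
34.45 tcp [0.4802 0.1929 0.0851] 
x [-0.001  0.884 -0.468] y [ 1.     0.001 -0.   ] z [ 0.    -0.468 -0.884] j [ 0.6   0.66  1.85 -0.48  0.99  0.94] open 0.665 F [ 0.7  0.4 -1.2]
```

apply_moves(targets=[[0, 0, 5, 9, 0, 0, -1], [0, 0, 5, 9, 0, 0, -1], [0, 0, 5, 9, 0, 0, -1], [0, 0, 5, 9, 0, 0, -1], [0, 0, 0, 9, 0, 0, -1]])

```text
time: 35.08
tcp_pos: [0.4777, 0.1933, 0.1029]
orientation: [-2.092, -2.098, -0.235]
force: [-0.8, 0.4, -2.3]
opening: 0.661
gripper_force: 65.0
```

apply_moves(targets=[[0, 0, 0, 9, 0, 0, -1], [0, 0, 0, 9, 0, 0, -1], [0, 0, 0, 9, 0, 0, -1], [0, 0, 0, 9, 0, 0, -1], [0, 0, 0, 9, 0, 0, -1]])

```text
time: 35.7
tcp_pos: [0.475, 0.1927, 0.101]
orientation: [-1.628, -1.65, -0.838]
force: [-0.8, 1.0, -3.0]
opening: 0.661
gripper_force: 65.1
```

```bash
python3 cor.py .48 .20 .013 90 -62
```

```text
target x [0.   0.47 0.88] z [ 0.    0.88 -0.47]
shift [  5.    7.3 -88. ] turn [ 7.   -0.44 -1.06] j [-0.29  0.76  2.12  1.1   1.06 -1.27]
```

apply_moves(targets=[[2, 3, -10, 7, -0.4, -1, -1], [3, 4, -20, 0, 0, 0, -1], [0, 0, -20, 0, 0, 0, -1], [0, 0, -15, 0, 0, 0, -1], [0, 0, 0, 0, 0, 0, -1]])

```text
time: 36.33
tcp_pos: [0.4788, 0.2004, 0.0346]
orientation: [-1.561, -1.561, -0.928]
force: [0.6, 0.4, -2.3]
opening: 0.661
gripper_force: 65.1
```

```bash
python3 cor.py .48 .20 .011 90 -62
```

```text
target x [0.   0.47 0.88] z [ 0.    0.88 -0.47]
shift [  1.2  -0.4 -23.6] turn [ 0.24 -0.28 -0.18] j [-0.32  0.97  2.09  1.2   1.11 -1.48]
```

apply_moves(targets=[[0, 0, -10, 0.2, -0.3, -0.2, -1], [0, 0, -8, 0, 0, 0, -1], [0, 0, -4, 0, 0, 0, -1], [0, 0, -1.5, 0, 0, 0, -1], [0, 0, 0, 0, 0, 0, -1]])

```text
time: 36.95
tcp_pos: [0.4788, 0.2004, 0.0116]
orientation: [-1.56, -1.56, -0.938]
force: [-0.0, -0.0, -0.8]
opening: 0.662
gripper_force: 65.2
```

apply_moves(targets=[[0, 0, -0.5, 0, 0, 0, -1], [0, 0, 0, 0, 0, 0, 1], [0, 0, 0, 0, 0, 0, 1], [0, 0, 0, 0, 0, 0, 1], [0, 0, 0, 0, 0, 0, 1]])

```text
time: 37.58
tcp_pos: [0.4788, 0.2004, 0.0111]
orientation: [-1.56, -1.56, -0.938]
force: [0.6, -0.4, -0.5]
opening: 0.999
gripper_force: 0.0
```

apply_moves(targets=[[0, -13, 7, 0, 0, 0, 1], [0, -25, 14, 0, 0, 0, 1], [0, -45, 24, 0, 0, 0, 1], [0, 0, 50, 0, 0, 0, 1], [0, 0, 20, -10, 0, 0, -1]])

```text
time: 38.2
tcp_pos: [0.4794, 0.1147, 0.1263]
orientation: [-1.685, -1.677, -0.818]
force: [0.7, 0.5, -0.1]
opening: 0.816
gripper_force: 0.0
```

```bash
python3 ps.py
python3 - <<'E'
from h import *
for n in ['top','scene','wrist']:
    o,c=look(n,'s_%s.png'%n); print(n,find(n,o,c,'lock_1'))
a=cv2.imread('pics/s_scene.png')[220:460,180:480];b=cv2.imread('pics/s_wrist.png')
cv2.imwrite('pics/s_mix.png',np.hstack([cv2.resize(a,(400,320)),cv2.resize(b,(400,320))]))
E
```

```text
38.2 tcp [0.4794 0.1147 0.1263] 
x [0.003 0.618 0.786] y [ 1.    -0.005 -0.   ] z [ 0.003  0.786 -0.618] j [-0.41  0.68  2.08  0.95  1.09 -1.18] open 0.816 F [ 0.7  0.5 -0.1]
top []
scene [(0.72, [0.477, 0.196, 0.021]), (0.72, [0.516, -0.253, 0.095]), (0.69, [0.52, -0.184, 0.098]), (0.25, [0.51, -0.189, 0.088])]
wrist [(0.98, [0.476, 0.194, 0.021])]
```

View pics/s_mix.png

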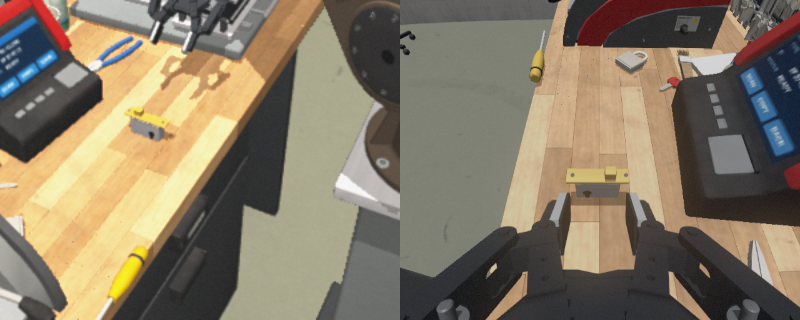

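The lock stands bolt up at about (0.477,0.195), seen at (147,122) in the left half. It must topple toward -y so that the other face comes up. I'll go over to its +y side with the gripper shut and push the forend.

apply_moves(targets=[[0, 0, 20, -10, 0, 0, -1], [0, 0, 20, -10, 0, 0, -1], [0, 20, 0, -10, 0, 0, -1], [0, 40, 0, -10, 0, 0, -1], [0, 40, 0, -10, 0, 0, -1]])

```text
time: 39.12
tcp_pos: [0.4742, 0.188, 0.1614]
orientation: [-2.128, -2.13, -0.134]
force: [-0.3, 0.2, -0.9]
opening: -0.001
gripper_force: 0.0
```

apply_moves(targets=[[0, 40, 0, 0, 0, 0, -1], [0, 0, 0, 0, 0, 0, -1]])

```text
time: 39.38
tcp_pos: [0.4736, 0.2295, 0.1607]
orientation: [-2.122, -2.131, -0.135]
force: [-0.1, -0.8, -0.1]
opening: -0.001
gripper_force: 0.0
```

```bash
python3 cor.py .478 .25 .035 90 0
python3 - <<'E'
from h import *
o,c=look('wrist','t1.png'); print(find('wrist',o,c,'lock_1'))
E
```

```text
target x [0. 1. 0.] z [ 0. -0. -1.]
shift [   4.4   20.5 -125.7] turn [-8.96 -1.71 -0.25] j [0.28 0.39 1.98 0.23 0.77 0.11]
[(0.94, [0.482, 0.195, 0.022])]
```

apply_moves(targets=[[3, 12, 0, -9, -1.7, 0, -1], [2, 9, -40, 0, 0, 0, -1], [0, 0, -50, 0, 0, 0, -1], [0, 0, -36, 0, 0, 0, -1], [0, -10, 0, 0, 0, 0, -1]])

```text
time: 40.1
tcp_pos: [0.4765, 0.2349, 0.0335]
orientation: [-2.208, -2.211, -0.007]
force: [0.4, -0.5, 0.1]
opening: -0.002
gripper_force: 0.0
```

apply_moves(targets=[[0, -10, 0, 0, 0, 0, -1], [0, -10, 0, 0, 0, 0, -1], [0, -5, 0, 0, 0, 0, -1], [0, -5, 0, 0, 0, 0, -1], [0, -5, 0, 0, 0, 0, -1]])

```text
time: 40.72
tcp_pos: [0.4785, 0.202, 0.0365]
orientation: [-2.208, -2.214, -0.017]
force: [-0.2, 0.6, 0.3]
opening: -0.002
gripper_force: 0.1
```

apply_moves(targets=[[0, -5, 0, 0, 0, 0, -1], [0, -5, 0, 0, 0, 0, -1], [0, -5, 0, 0, 0, 0, -1], [0, -5, 0, 0, 0, 0, -1], [0, 0, 0, 0, 0, 0, -1]])

```text
time: 41.35
tcp_pos: [0.4783, 0.1818, 0.0362]
orientation: [-2.209, -2.213, -0.016]
force: [0.1, 0.5, -0.6]
opening: -0.0
gripper_force: 0.0
```

```bash
python3 ps.py
python3 - <<'E'
from h import *
for n in ['scene','wrist']:
    o,c=look(n,'t2_%s.png'%n); print(n,find(n,o,c,'lock_1'))
E
```

```text
41.35 tcp [0.4783 0.1818 0.0362] 
x [-0.002  1.     0.018] y [ 1.     0.002 -0.003] z [-0.003  0.018 -1.   ] j [0.29 0.58 2.07 0.04 0.49 0.26] open -0.0 F [ 0.1  0.5 -0.6]
scene [(0.89, [0.479, 0.168, 0.011]), (0.67, [0.516, -0.251, 0.099]), (0.57, [0.518, -0.184, 0.099])]
wrist []
```

The net puts the lock at (0.479,0.168,0.011), so it has fallen flat. I'll rise, open and look.

apply_moves(targets=[[0, 0, 40, -1, 0, 0, 1], [0, 0, 50, 0, 0, 0, 1], [0, -10, 20, 0, 0, 0, 1], [0, 0, 0, 0, 0, 0, 1]])

```text
time: 42.05
tcp_pos: [0.4792, 0.1723, 0.1477]
orientation: [-2.219, -2.223, -0.001]
force: [-0.6, 0.3, 0.1]
opening: 0.846
gripper_force: 0.0
```

```bash
python3 lk.py d1.png
```

```text
t 42.05 tcp [0.4792 0.1723 0.1477] psi 90.1 j [0.28 0.4  2.   0.   0.75 0.28]
net 0.97 [0.477  0.1628 0.0066]
  case c [0.4784 0.1681] size [np.float64(38.8), np.float64(57.6)] lock x yaw -90.0 brass 1906 origin [0.4784 0.1661]
```

View pics/d1.png

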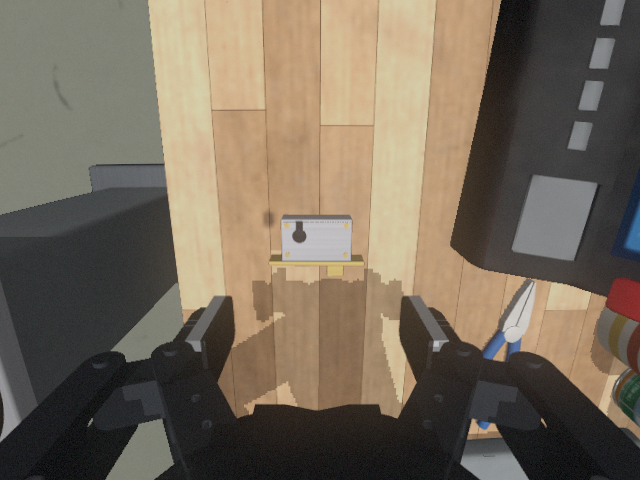

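The lock at (316,240) now has its bolt pointing to -y at the far-x end, so it is right hand up. The case centre is about (0.478,0.167).

apply_moves(targets=[[-0.5, -5, -50, 0, 0, 0, 1], [0, 0, -45, 0, 0, 0, 1], [0, 0, 0, 0, 0, 0, 1], [0, 0, 0, 0, 0, 0, 1]])

```text
time: 42.65
tcp_pos: [0.4779, 0.1674, 0.0516]
orientation: [-2.217, -2.222, 0.004]
force: [0.1, -0.4, 0.2]
opening: 1.004
gripper_force: 0.0
```

```bash
python3 cor.py .4784 .1667 .004 90 0
```

```text
target x [0. 1. 0.] z [ 0. -0. -1.]
shift [  0.5  -0.7 -47.6] turn [ 0.   -0.21 -0.14] j [0.28 0.55 2.07 0.   0.52 0.27]
```

apply_moves(targets=[[0.5, -0.7, -30, 0, 0, 0, 1], [0, 0, -17.5, 0, 0, 0, 1], [0, 0, 0, 0, 0, 0, -1], [0, 0, 0, 0, 0, 0, -1], [0, 0, 0, 0, 0, 0, -1]])

```text
time: 43.28
tcp_pos: [0.4792, 0.1668, 0.0055]
orientation: [-2.218, -2.223, 0.001]
force: [-1.3, 0.6, 5.9]
opening: 0.659
gripper_force: 62.9
```

apply_moves(targets=[[0, 0, 0, 0, 0, 0, -1], [0, 0, 0, 0, 0, 0, -1], [0, 0, 40, 0, 0, 0, -1], [0, 0, 50, 0, 0, 0, -1], [0, 0, 50, 0, 0, 0, -1]])

```text
time: 43.9
tcp_pos: [0.4784, 0.1666, 0.1467]
orientation: [-2.218, -2.223, 0.001]
force: [0.6, -0.2, -1.7]
opening: 0.661
gripper_force: 66.1
```

```bash
python3 cor.py .5105 -.1193 .145 93 0
```

```text
target x [-0.05  1.    0.  ] z [ 0.  0. -1.]
shift [  32.1 -285.9   -1.7] turn [-0.03 -0.09  2.86] j [0.27 0.4  2.01 0.   0.74 0.27]
```

```bash
python3 lk.py d2.png .162
```

```text
t 43.9 tcp [0.4784 0.1666 0.1467] psi 90.1 j [0.27 0.4  2.01 0.   0.74 0.27]
net 0.59 [0.4797 0.1635 0.1492]
  case c [0.4779 0.1699] size [np.float64(42.1), np.float64(57.4)] lock x yaw -90.0 brass 1332 origin [0.4779 0.1679]
```

apply_moves(targets=[[6, -57, 0, 0, 0, 1, -1], [6, -57, 0, 0, 0, 1, -1], [7, -57, 0, 0, 0, 0.8, -1], [6, -57, 0, 0, 0, 0, -1], [7, -58, 0, 0, 0, 0, -1]])

```text
time: 44.62
tcp_pos: [0.5104, -0.1214, 0.1447]
orientation: [-2.163, -2.277, 0.002]
force: [1.4, 0.6, -2.2]
opening: 0.655
gripper_force: 66.1
```

apply_moves(targets=[[0, 0, 0, 0, 0, 0, -1], [0, 0, 0, 0, 0, 0, -1], [0, 0, 0, 0, 0, 0, -1]])

```text
time: 45.0
tcp_pos: [0.5102, -0.1184, 0.144]
orientation: [-2.161, -2.277, 0.003]
force: [0.8, -0.6, -2.2]
opening: 0.66
gripper_force: 66.1
```

```bash
python3 cor.py .5104 -.1193 .0945 93 0; python3 lk.py d3.png .162
```

```text
target x [-0.05  1.    0.  ] z [ 0.  0. -1.]
shift [  0.2  -0.9 -49.5] turn [-0.01 -0.18 -0.  ] j [-0.29  0.42  1.97 -0.    0.76 -0.34]
t 45.0 tcp [ 0.5102 -0.1184  0.144 ] psi 93.0 j [-0.29  0.42  1.97 -0.    0.76 -0.34]
net 0.93 [ 0.51   -0.1229  0.1468]
  case c [ 0.509  -0.1047] size [np.float64(56.3), np.float64(59.3)] lock x yaw 2.9 brass 1218 origin [ 0.511  -0.1046]
net 0.92 [ 0.5144 -0.1844  0.0984]
  case c [ 0.5103 -0.1299] size [np.float64(11.0), np.float64(56.1)] lock x yaw -90.0 brass 2106 origin [ 0.5103 -0.1319]
```

apply_moves(targets=[[0, -1, -15, 0, 0, 0, -1], [0, 0, -14, 0, 0, 0, -1], [0, 0, -10, 0, 0, 0, -1], [0, 0, -9, 0, 0, 0, -1], [0, 0, 0, 0, 0, 0, -1]])

```text
time: 45.72
tcp_pos: [0.5099, -0.1204, 0.0949]
orientation: [-2.161, -2.275, 0.004]
force: [-0.4, 0.8, -2.0]
opening: 0.655
gripper_force: 66.1
```

apply_moves(targets=[[0, 0, -1.5, 0, 0, 0, -1], [0, 0, -1, 0, 0, 0, -1], [0, 0, 0, 0, 0, 0, -1]])

```text
time: 46.1
tcp_pos: [0.5106, -0.1206, 0.0937]
orientation: [-2.163, -2.276, 0.003]
force: [-0.6, 1.2, 2.7]
opening: 0.662
gripper_force: 66.5
```

apply_moves(targets=[[0, 0, 0, 0, 0, 0, 1], [0, 0, 0, 0, 0, 0, 1], [0, 0, 0, 0, 0, 0, 1], [0, 0, 0, 0, 0, 0, 1], [0, 0, 30, 0, 0, 0, 1]])

```text
time: 46.72
tcp_pos: [0.509, -0.1201, 0.122]
orientation: [-2.16, -2.274, 0.006]
force: [0.1, 0.8, 0.9]
opening: 0.997
gripper_force: 0.0
```

apply_moves(targets=[[-20, -15, 45, 0, 0, 0, 1], [-20, -15, 45, 0, 0, 0, 1], [-20, -15, 30, 0, 0, 0, 1], [-10, -20, 0, 0, 0, 0, 1], [0, 0, 0, 0, 0, 0, 1]])

```text
time: 47.35
tcp_pos: [0.44, -0.1864, 0.2437]
orientation: [-2.165, -2.275, 0.003]
force: [2.0, -0.7, -0.5]
opening: 1.002
gripper_force: 0.0
```

```bash
cat > nests.py <<'E'
from rect import *
o,c=look('wrist','e1.png'); print(find('wrist',o,c,'lock_1'),find('wrist',o,c,'pull_bar'))
for n in ['top','scene']:
    o2,c2=look(n); print(n,find(n,o2,c2,'lock_1'),find(n,o2,c2,'pull_bar'),find(n,o2,c2,'pliers'))
th=np.radians(3)
for k in range(3):
    N=np.array([.5098+.00335*k,-.1213-.0639*k])
    im=rect(o,c,N[0]-.05,N[0]+.05,N[1]-.035,N[1]+.035,.108,4)
    h,w=im.shape[:2]; M=cv2.getRotationMatrix2D((w/2,h/2),3,1)  # undo 3 deg yaw; checked by rib symmetry
    for s in (-1,1):
        M=cv2.getRotationMatrix2D((w/2,h/2),3*s,1); r=cv2.warpAffine(im,M,(w,h)); hsv=cv2.cvtColor(r,cv2.COLOR_BGR2HSV)
        br=cv2.inRange(hsv,(18,90,60),(36,255,255)); br=cv2.morphologyEx(br,cv2.MORPH_OPEN,np.ones((5,5)))
        l=cv2.connectedComponentsWithStats(br)[2][1:]
        print('nest',k+1,'s',s,[((h/2-b[1])/4,(h/2-b[1]-b[3])/4,(w/2-b[0])/4,(w/2-b[0]-b[2])/4,int(b[4])) for b in l if b[4]>300])
E
python3 nests.py; python3 ps.py
```

```text
[(0.86, [0.516, -0.25, 0.103]), (0.74, [0.419, -0.243, 0.055]), (0.73, [0.51, -0.184, 0.097]), (0.66, [0.51, -0.122, 0.097])] []
top [(0.96, [0.51, -0.185, 0.099]), (0.84, [0.512, -0.125, 0.098])] [] [(0.64, [0.654, 0.039, -0.002])]
scene [(0.87, [0.51, -0.123, 0.1]), (0.86, [0.518, -0.184, 0.097]), (0.76, [0.515, -0.25, 0.097]), (0.68, [0.551, -0.378, 0.112])] [(0.89, [0.417, -0.248, 0.05])] [(0.53, [0.662, 0.045, -0.001])]
nest 1 s -1 [(np.float64(39.625), np.float64(-39.875), np.float64(-16.5), np.float64(-32.0), 5750)]
nest 1 s 1 [(np.float64(41.375), np.float64(-37.625), np.float64(-13.75), np.float64(-30.75), 5788)]
nest 2 s -1 [(np.float64(40.375), np.float64(-39.375), np.float64(-14.25), np.float64(-29.25), 6062), (np.float64(21.625), np.float64(8.125), np.float64(34.5), np.float64(32.0), 493)]
nest 2 s 1 [(np.float64(42.125), np.float64(-37.375), np.float64(-11.25), np.float64(-27.5), 6072), (np.float64(18.125), np.float64(4.375), np.float64(35.0), np.float64(32.75), 359)]
nest 3 s -1 [(np.float64(18.375), np.float64(-41.625), np.float64(-6.875), np.float64(-28.125), 5986)]
nest 3 s 1 [(np.float64(21.125), np.float64(-40.375), np.float64(-10.375), np.float64(-26.625), 5982)]
47.9 tcp [ 0.4404 -0.1853  0.2431] 
x [-0.052  0.999  0.   ] y [ 0.999  0.052 -0.003] z [-0.003  0.    -1.   ] j [-0.46  0.23  1.96 -0.    0.96 -0.51] open 1.002 F [-1.3  0.1  0.3]
```

All three locks lie within ±2 mm of seated with z at about 98 mm. I'll shut the gripper, come down in front of the pull bar at (0.4175,-0.2465) and push along the machine's x.

apply_moves(targets=[[-15, -16, 0, 0, 0, 0, -1], [-15, -16, -30, 0, 0, 0, -1], [-15, -16, -40, 0, 0, 0, -1], [-13, -15, -20, 0, 0, 0, -1], [0, 0, 0, 0, 0, 0, -1]])

```text
time: 48.52
tcp_pos: [0.3811, -0.2485, 0.1521]
orientation: [-2.162, -2.272, 0.004]
force: [-0.4, -0.2, 0.5]
opening: -0.001
gripper_force: 0.0
```

apply_moves(targets=[[0, 0, -40, 0, 0, 0, -1], [0, 0, -40, 0, 0, 0, -1], [0, 0, -25, 0, 0, 0, -1], [0, 0, 0, 0, 0, 0, -1], [0, 0, 0, 0, 0, 0, -1]])

```text
time: 49.15
tcp_pos: [0.3833, -0.2487, 0.0493]
orientation: [-2.163, -2.277, 0.003]
force: [-0.4, 0.1, -0.0]
opening: -0.002
gripper_force: 0.0
```

```bash
python3 ps.py;  python3 lev.py f1.png 2>&1 | head -3
```

```text
49.15 tcp [ 0.3833 -0.2487  0.0493] 
x [-0.051  0.999 -0.001] y [ 0.999  0.051 -0.002] z [-0.002 -0.001 -1.   ] j [-0.64  0.52  2.18 -0.    0.45 -0.69] open -0.002 F [-0.4  0.1 -0. ]
Traceback (most recent call last):
  File "lev.py", line 19, in <module>
    level()
```

apply_moves(targets=[[0, 0, -7, 0, 0, 0, -1], [8, 0.4, 0, 0, 0, 0, -1], [8, 0.4, 0, 0, 0, 0, -1], [6, 0.4, 0, 0, 0, 0, -1], [6, 0.3, 0, 0, 0, 0, -1]])

```text
time: 49.82
tcp_pos: [0.4106, -0.2469, 0.0413]
orientation: [-2.162, -2.276, 0.004]
force: [-5.3, -2.4, 2.4]
opening: -0.001
gripper_force: 2.9
```

apply_moves(targets=[[8, 0.4, 0, 0, 0, 0, -1], [8, 0.4, 0, 0, 0, 0, -1], [8, 0.4, 0, 0, 0, 0, -1], [8, 0.4, 0, 0, 0, 0, -1], [8, 0.4, 0, 0, 0, 0, -1]])

```text
time: 50.45
tcp_pos: [0.4506, -0.2449, 0.0413]
orientation: [-2.162, -2.276, 0.004]
force: [-5.7, -2.8, 3.3]
opening: 0.001
gripper_force: 2.9
```

apply_moves(targets=[[10, 0.5, 0, 0, 0, 0, -1], [10, 0.5, 0, 0, 0, 0, -1], [10, 0.5, 0, 0, 0, 0, -1], [10, 0.5, 0, 0, 0, 0, -1], [10, 0.5, 0, 0, 0, 0, -1]])

```text
time: 51.08
tcp_pos: [0.5005, -0.2423, 0.0412]
orientation: [-2.161, -2.276, 0.004]
force: [-5.5, -1.8, 3.4]
opening: -0.0
gripper_force: 3.0
```

apply_moves(targets=[[10, 0.5, 0, 0, 0, 0, -1], [10, 0.5, 0, 0, 0, 0, -1], [10, 0.5, 0, 0, 0, 0, -1], [10, 0.5, 0, 0, 0, 0, -1], [10, 0.5, 0, 0, 0, 0, -1]])

```text
time: 51.7
tcp_pos: [0.5505, -0.2399, 0.0413]
orientation: [-2.161, -2.276, 0.004]
force: [-6.2, -3.3, 3.9]
opening: -0.001
gripper_force: 3.0
```

apply_moves(targets=[[5, 0.3, 0, 0, 0, 0, -1], [4, 0.2, 0, 0, 0, 0, -1], [4, 0.2, 0, 0, 0, 0, -1], [4, 0.2, 0, 0, 0, 0, -1], [4, 0.2, 0, 0, 0, 0, -1]])

```text
time: 52.32
tcp_pos: [0.5711, -0.2388, 0.0412]
orientation: [-2.162, -2.276, 0.004]
force: [-5.0, -2.3, 4.0]
opening: 0.003
gripper_force: 2.8
```

apply_moves(targets=[[3, 0.2, 0, 0, 0, 0, -1], [3, 0.2, 0, 0, 0, 0, -1], [2, 0.1, 0, 0, 0, 0, -1], [2, 0.1, 0, 0, 0, 0, -1]])

```text
time: 52.82
tcp_pos: [0.5783, -0.2382, 0.041]
orientation: [-2.158, -2.273, 0.008]
force: [-27.9, -11.2, 17.8]
opening: 0.0
gripper_force: 15.1
```

apply_moves(targets=[[2, 0.1, 0, 0, 0, 0, -1], [2, 0.1, 0, 0, 0, 0, -1], [1, 0, 0, 0, 0, 0, -1]])

```text
time: 53.2
tcp_pos: [0.579, -0.2381, 0.0409]
orientation: [-2.154, -2.269, 0.014]
force: [-50.9, -16.7, 35.8]
opening: -0.001
gripper_force: 27.0
```

The force rose to 51 N with no further travel, so the bed is at its stop. I'll back off and check.

apply_moves(targets=[[-10, -0.5, 0, 0, 0, 0, -1], [-40, -2, 0, 0, 0, 0, -1], [-40, -2, 0, 0, 0, 0, -1], [-30, -2, 20, 0, 0, 0, -1], [0, -20, 50, 0, 0, 0, -1]])

```text
time: 53.82
tcp_pos: [0.4629, -0.2627, 0.1101]
orientation: [-2.158, -2.271, 0.005]
force: [1.4, -1.8, -0.2]
opening: -0.0
gripper_force: 0.0
```

apply_moves(targets=[[0, -50, 50, 0, 0, 0, -1], [0, -50, 40, 0, 0, 0, -1], [0, -20, 0, 0, 0, 0, -1], [0, 0, 0, 0, 0, 0, -1]])

```text
time: 54.32
tcp_pos: [0.4662, -0.3783, 0.1939]
orientation: [-2.164, -2.274, 0.003]
force: [-0.1, 0.0, 0.3]
opening: 0.002
gripper_force: 0.0
```

```bash
python3 ps.py
python3 - <<'E'
from h import *
for n in ['top','scene','wrist']:
    o,c=look(n,'z_%s.png'%n); print(n,find(n,o,c,'lock_1'),'bar',find(n,o,c,'pull_bar'),'knob',find(n,o,c,'knob_grip'),'pl',find(n,o,c,'pliers'))
E
sed -i 's/^    x,y,ww/    print("bubble cols");x,y,ww/' lev.py; python3 lev.py g1.png 2>&1 | head -4
```

```text
54.325 tcp [ 0.4662 -0.3783  0.1939] 
x [-0.05   0.999  0.   ] y [ 0.999  0.05  -0.003] z [-0.003  0.    -1.   ] j [-0.73  0.45  1.75 -0.    0.94 -0.78] open 0.002 F [-0.1  0.   0.3]
top [(0.98, [0.69, -0.176, 0.099]), (0.96, [0.687, -0.118, 0.096]), (0.59, [0.697, -0.238, 0.098])] bar [(0.85, [0.596, -0.235, 0.05]), (0.6, [0.655, 0.045, -0.0])] knob [(0.52, [0.733, -0.373, 0.112])] pl [(0.74, [0.655, 0.044, -0.0])]
scene [(0.82, [0.695, -0.242, 0.095]), (0.67, [0.691, -0.115, 0.099]), (0.49, [0.697, -0.175, 0.099])] bar [(0.61, [0.6, -0.235, 0.049]), (0.42, [0.694, -0.116, 0.098])] knob [(0.48, [0.735, -0.37, 0.109])] pl [(0.72, [0.66, 0.044, 0.002])]
wrist [] bar [(0.8, [0.599, -0.236, 0.057])] knob [] pl []
area [565 208  30  67 996] joints [-0.73  0.45  1.75 -0.    0.94 -0.78]
vial -25.417236703949097 23.98173958244205 cen [ 659.34562002 -364.52464965] bubble -2.2869816188445045 146
dark hist (array([ 0,  0,  0,  0,  0,  0,  0,  6,  1,  0,  0,  0,  0,  0,  0,  0,  5,
       10,  0,  0,  0,  0,  0,  0,  0,  0]), array([-26, -24, -22, -20, -18, -16, -14, -12, -10,  -8,  -6,  -4,  -2,
```

The bar moved 180 mm. The bubble is mid-way between its lines (lines at -11 and +8 mm, bubble at -2.3). The locks are still in their nests and the pliers are untouched, so I'm handing in.

```bash
python3 -c "
from cell import *
print(sign_off())"
```

```text
the job is handed in; nothing more can be done
None
```

I levelled the bed, seated all three locks right hand up in nests 1 to 3 (one was mirrored and turned over first), and pushed the bed home to its stop; the pliers were not touched and the job is handed in.

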